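# Load the cell charger, hook its cover shut and set the timer

## Task

Switch the charger off first by turning its timer dial anticlockwise to its stop at the white dot. Then lay every loose battery cell on the bench into the charger's bay, one to a lane with the red (plus) end up the slope. Fit the blue cover: hook its lower lip under the metal ledge and swing the top edge down until the cover lies flush in its recess. Only then turn the timer dial clockwise until its white pointer stands at the orange marker, let go, and leave the other things on the bench where they are.

Things in the scene. Friction and masses are not known exactly. Their poses are not given: they have to be found in the camera images.
- panel: sloping top of the fixed grey charger: 272 mm wide, 130 mm along its 15 deg slope, low edge toward the robot. Frame: x up the slope, y left, z out of the panel. Origin: middle of the cover's recess, on the seat (z = 0) where the cover's underside rests, 45 mm above the bench. Recess 8 mm deep (panel face at z = 8 mm), its walls at x = +47 mm and y = -86 and +86 mm
- bay (a point): middle of the floor of the open bay inside the recess, (0, 0, -19) mm in panel, same axes. Bay x -30..30, y -80..80 mm. Four lanes along x with middles at y = -60, -20, 20, 60 mm, each 20 mm wide between flat ribs 20 mm wide and 5 mm high, so that fingertips beside a laid cell must stay more than 5 mm above the floor
- ledge (a point): middle of the upper edge of the fixed aluminium ledge along the charger's low edge, on its underside, (-43, 0, 5) mm in panel, same axes. The ledge is 4 mm thick (panel z 5..9) and spans panel x -70..-43, y -86..86 mm. Under it a pocket for the cover's lip, from the seat's edge at panel x = -40 to x = -60 mm, down to panel z = -19 mm
- cover: loose blue cover, 120 g, lying outside up. x: toward its top edge, z: outward; origin under its middle, on the underside; when shut this frame agrees with panel to 3 mm. Plate x -40..45, y -83..83 mm, 8 mm thick. Lower lip: tongue x -55..-40, y -65..65, z 0..3 mm. White handle ridge along y: x -7..7, y -25..25, z 8..28 mm. Only its weight keeps it shut
- cover_handle (a point): middle of the cover's handle ridge: 18 mm above the underside; axes as cover
- cover_lip (a point): middle of the edge of the cover's lower lip, (-55, 0, 1.5) mm in cover. It goes in with the cover's top edge raised some 20 deg from the panel, the lip pushed down the slope under the ledge; the cover is then swung down about its lower edge (x = -40 mm, on the seat)
- cover_top (a point): middle of the cover's top edge at the underside, (45, 0, 0) mm in cover
- dial (a joint): timer dial angle, rad, 0 = pointer up the slope at the white dot (off, a firm stop), grows clockwise seen from outside; range 0..5; turns stiffly (0.04 N m) and stays where left
- dial_grip (a point): on the dial's axis at (0, -135, 29) mm in panel, half-way up its grey grip bar (42 mm long, 12 mm wide, 22 mm high), 21 mm above the panel face; below the bar a round skirt of 22 mm radius, its top 12 mm below this point. x: along the bar to the pointer end, z: along the axis, out of the panel
- dial_tip (a point): point at which the dial's white pointer aims, 32 mm from its axis
- marker (a joint): angle of the orange marker on the scale round the dial, measured like dial; the dial is right when both angles agree. It differs from start to start and is out of reach (a flat mark)
- mark (a point): middle of the orange marker, 32 mm from the dial's axis
- torch: chrome torch lying on the bench, 81 mm long: bystander
- tape_roll: small yellow tape roll, 52 mm: bystander
- amber_vial: amber vial lying on the bench, 55 mm long: bystander
- cell_1_center (a point): centre of a loose battery cell (absent in some starts), 50 mm long, 14 mm wide, 15 mm high, lying on its side, 23 g; its plus (red) end is along minus y of this frame, z up at the start
- cell_1_plus (a point): point near the red plus end of that cell, 22 mm from its centre (the other end is white)
- cell_2_center (a point): centre of a loose battery cell (absent in some starts), 50 mm long, 14 mm wide, 15 mm high, lying on its side, 23 g; its plus (red) end is along minus y of this frame, z up at the start
- cell_2_plus (a point): point near the red plus end of that cell, 22 mm from its centre (the other end is white)
- cell_3_center (a point): centre of a loose battery cell (absent in some starts), 50 mm long, 14 mm wide, 15 mm high, lying on its side, 23 g; its plus (red) end is along minus y of this frame, z up at the start
- cell_3_plus (a point): point near the red plus end of that cell, 22 mm from its centre (the other end is white)
- cell_4_center (a point): centre of a loose battery cell (absent in some starts), 50 mm long, 14 mm wide, 15 mm high, lying on its side, 23 g; its plus (red) end is along minus y of this frame, z up at the start
- cell_4_plus (a point): point near the red plus end of that cell, 22 mm from its centre (the other end is white)

How it is judged:
By the outcome, as a careful person would: the job done as asked, in the order asked, and still so for the second after the job is handed in, with the robot touching nothing.
Of cell_1, cell_2, cell_3, cell_4 only 3 to 4 are there at a start; the rules pass over those that are not, and their reading is None.
At some moment in a run one of cell_1, cell_2, cell_3, cell_4 may be knocked a few centimetres aside while the robot is not near it.
Once in a run the grip may slacken for a moment while it holds something.
It also fails if it takes over 208 s, if anything falls off the work surface, if the arm or the gripper's body presses on something with over 40 N, if the wrist force passes 120 N, or if a joint passes its speed limit or range.

## Robot

A 6-joint arm with a two-finger parallel gripper is mounted at the origin on a cart in front of the work surface, level with it; the furniture and walls round the work are solid. World frame = base frame: x ahead of the robot, y to its left, z up, the work surface at z = 0. Lengths are in m, angles in rad, forces in N, time in s.
With the tool pointing down it reaches from about 0.3 to 0.875 m from the base axis. Payload 6.4 kg.
Tool frame: the origin (TCP) lies on the centre line of the jaws, within the pads' length; the fingertips stand 25 mm ahead of it and the grasp point (between the pads) lies 6 mm ahead of it; z points along the fingers, y is the line along which they close (so a half turn about z gives the same grasp; the last joint's range is limited). The gripper opens to 88 mm and grips with 3 to 60 N. Pads are 18 mm wide; open, the fingers measure 123 mm over their backs; the gripper's body (75 mm by 187 mm) begins 45 mm behind the grasp point.
Start: joints at [0.958, 0.181, 1.607, -0, 1.354, -0.206], TCP at [0.228, 0.528, 0.264] pointing down, gripper open.
Joint ranges: [-2.99, 2.99], [-0.89, 2.07], [0.3, 2.58], [-1.14, 4.28], [0, 2.63], [-3.12, 3.12]. Speed limits (rad/s): [2.57, 2.57, 3.01, 3.14, 3.14, 3.14].

## Interface

Orientations are given as [roll, pitch, yaw] about the fixed x, y, z axes, in that order (R = Rz(yaw) Ry(pitch) Rx(roll)).
In Python, from rig import env, vision, job gives the robot as it stands.
- The arm moves only by the tool arm_command, never from a script. Its argument "deltas" is a list that holds one entry, the list of rows, each a list of 7 numbers: the shift along the world's x, y, z as a fraction of full scale, then the turn, a rotation vector about the world's x, y, z as a fraction of full scale, then the finger opening in mm, from 0 to 88.1. In form: [[[x, y, z, wx, wy, wz, jaw], ...]]. A call has 1 to 20 rows; each row shifts and turns the commanded pose from where the row before left it; what a row does not reach is not made up. Full scale, the value 1, is 20 mm for a shift and 60 degrees for a turn. A row lasts 1/12 s, in which the tool goes at most 41.7 mm and 7.16 degrees, less where a joint would pass 70% of its speed; a pose out of reach is approached as far as the arm can. A call with a number of a shift or a turn outside -1 to 1 is refused whole. A call with a gripper value outside its range is refused whole. The fingers move at their own pace and stop on an object; "squeeze" is the grip in N (left out, the last holds). Time passes only in rows, so rows that do not move let the fingers close. It gives the time, the measured TCP pose, the force, the opening and the grip force at its end, in the units of the state.
- env.get_state(): the state, without advancing time (a new reading comes with each control period).
- vision.capture(name): name is "side" or "top"; returns the picture (480x640x3 uint8, red, green, blue); there is no depth.
- vision.camera_model(name): a dict with "camera_matrix" (3x3 intrinsics, pixels), "T" (4x4, takes a point from camera to world coordinates). Camera axes: x right, y down, z forward; pixel columns grow to the right and rows downward; lengths in m; the calibration is good to about 2 mm. A picture is of the moment at which its call begins. camera_model takes no time and is no camera call.
- job.sign_off(): hands the job in; it is judged then, once.
The state is a dict: "t": time; "q": joint angles; "qd": joint speeds; "joint_efforts": joint torques, N m; "tcp_pos": TCP position; "tool_rot": TCP orientation; "ft_force": force on the tool from outside, world axes, zero at the start; "ft_torque": the same for the moment, N m; "finger_gap": finger opening in m; "grip_force": force on a finger pad.
Only numpy, scipy, OpenCV 4.12 (cv2) and the standard library are available. Lean on these libraries where they do the work, as an engineer would, in place of code of your own. Each camera call takes 0.05 s, during which the arm holds its last target. There are 200 camera calls.

## Working session

There is one attempt and no reset: what is moved stays moved. The work goes in short steps, Python scripts to look and compute and a tool call to move; the robot and the scene stay as the last step left them, time stands still between calls to the robot, and variables do not carry over. Pictures are saved under pics/ and viewed, at most 15 in all, crops included, and the job is handed in when it is done.

Besides the shell and the picture viewer there is one more tool, called after "Request:" by a JSON object that holds its "op" and its "data". arm_command: Moves the arm, as the interface text tells. Its arguments: {"type":"object","properties":{"deltas":{"type":"array"},"squeeze":{"type":"number"}},"required":["deltas"]}

```bash
mkdir -p pics; ls; cat > h.py <<'E'
import numpy as np, cv2
from rig import env, vision, job
def cam(n):
    m=vision.camera_model(n); return np.array(m["camera_matrix"]),np.array(m["T"])
def ray(n,u,v):
    K,T=cam(n); d=T[:3,:3]@np.linalg.solve(K,[u,v,1.]); return T[:3,3],d
def onz(n,u,v,z):
    o,d=ray(n,u,v); return o+d*(z-o[2])/d[2]
def proj(n,p):
    K,T=cam(n); c=T[:3,:3].T@(np.array(p)-T[:3,3]); c=K@c; return c[:2]/c[2]
def snap(n,f):
    im=vision.capture(n); cv2.imwrite(f"pics/{f}.png",im[:,:,::-1]); return im
E
python3 - <<'E'
from h import *
for n in("top","side"):
    snap(n,n+"0"); K,T=cam(n); print(K.round(1).tolist(),T.round(3).tolist())
print(env.get_state())
E
```

```text
pics
[[621.9, 0.0, 313.6], [0.0, 621.9, 246.4], [0.0, 0.0, 1.0]] [[0.141, -0.968, 0.207, 0.289], [-0.99, -0.139, 0.024, -0.027], [0.006, -0.209, -0.978, 1.411], [0.0, 0.0, 0.0, 1.0]]
[[506.3, 0.0, 320.0], [0.0, 506.3, 233.7], [0.0, 0.0, 1.0]] [[0.938, -0.191, 0.289, 0.226], [-0.347, -0.534, 0.771, -0.953], [0.007, -0.824, -0.567, 0.784], [0.0, 0.0, 0.0, 1.0]]
{'t': 0.1, 'q': array([ 9.57678756e-01,  1.81465217e-01,  1.60786428e+00,  2.34830462e-05,
        1.35379444e+00, -2.06325981e-01]), 'qd': array([ 0.00019102, -0.00217772, -0.00068492,  0.00067058, -0.00029303,
        0.00029976]), 'joint_efforts': array([ 1.44456385e-05, -4.34817696e+01, -3.42696619e+01,  7.02387630e-02,
        3.40019481e-02, -6.68094435e-05]), 'tcp_pos': array([0.22725037, 0.5277278 , 0.26292219]), 'tool_rot': array([-3.14009854e+00, -3.36146198e-04,  2.73479574e+00]), 'ft_force': array([-0.33230598,  0.68667522, -0.22850563]), 'ft_torque': array([-0.02952162, -0.04431835, -0.01329579]), 'grip_force': 0.0, 'finger_gap': 0.08802944652711481}
```

View pics/top0.png

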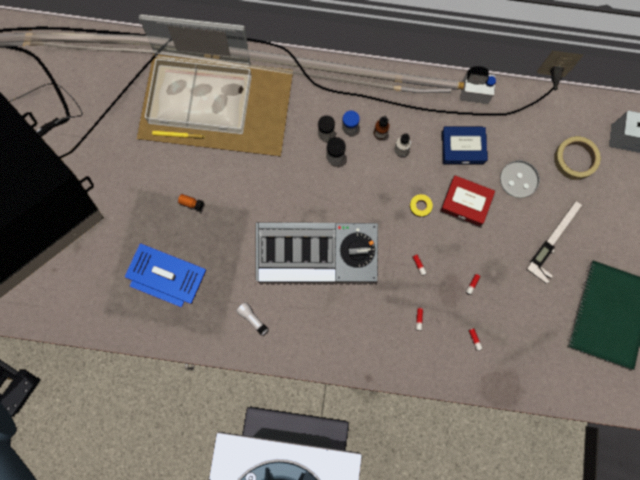

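View pics/side0.png

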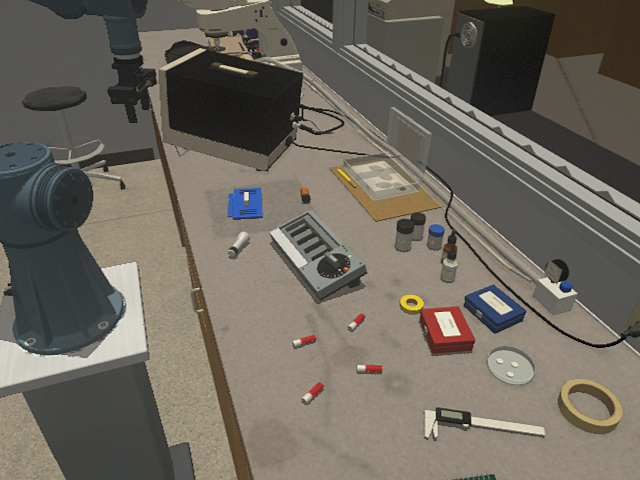

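The top view shows four cells on the right (419,264), (473,284), (420,318), (476,338). The charger is at (318,252) with its dial at (358,250) and orange marker at (372,242). The blue cover is at (166,273). The side view agrees with this. Next I'll crop in.

```bash
python3 - <<'E'
from h import *
a=cv2.imread("pics/top0.png")[215:290,250:385]; b=cv2.imread("pics/side0.png")[205:305,265:375]
cv2.imwrite("pics/c1.png",cv2.resize(a,None,fx=5.9,fy=5.9,interpolation=cv2.INTER_CUBIC))
cv2.imwrite("pics/c2.png",cv2.resize(b,None,fx=5.9,fy=5.9,interpolation=cv2.INTER_CUBIC))
E
```

```text
(no output)
```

View pics/c1.png

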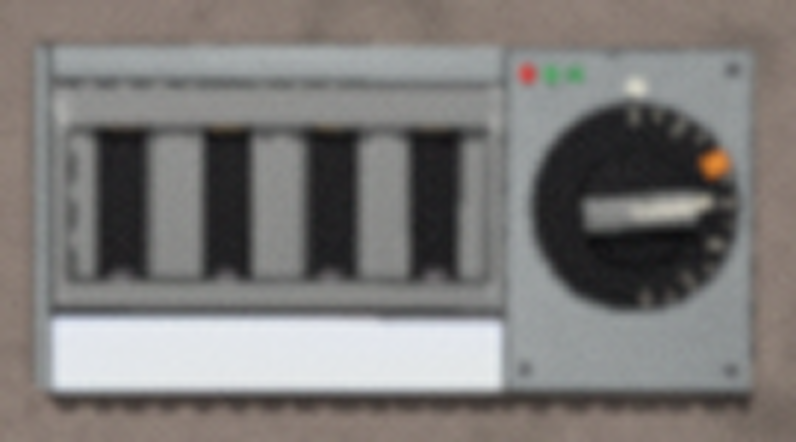

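View pics/c2.png

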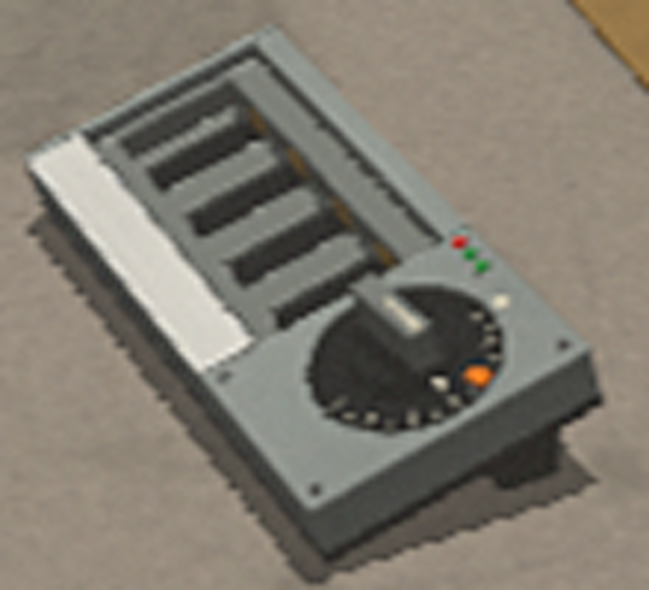

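The crops show the bay and its dark lanes. The dial disc is at crop (635,207), the white dot at (635,87) and the orange marker at (715,163). The pointer aims at about (710,203). Now I'll fit the panel pose and measure everything else.

```bash
cat >> h.py <<'E'
from scipy.optimize import least_squares
def Rp(yaw):
    c,s=np.cos(yaw),np.sin(yaw); a=np.deg2rad(15)
    return np.array([[c,-s,0],[s,c,0],[0,0,1]])@np.array([[np.cos(a),0,-np.sin(a)],[0,1,0],[np.sin(a),0,np.cos(a)]])
def w(P,p): return Rp(P[2])@(np.array(p)/1000)+[P[0],P[1],.045]
def blobs(im,lo,hi,amin=8):
    hsv=cv2.cvtColor(im,cv2.COLOR_RGB2HSV); m=cv2.inRange(hsv,np.array(lo),np.array(hi))
    n,l,s,c=cv2.connectedComponentsWithStats(m)
    return [(c[i].round(1),s[i,4]) for i in range(1,n) if s[i,4]>=amin],m
E
python3 - <<'E'
from h import *
obj=[(-43,86,9),(-43,-86,9),(-70,-86,9),(-70,86,9),(0,-135,8)]
t=[(52,318),(503,318),(503,390),(52,390),(635,207)]
s=[(80,133),(255,342),(205,368),(28,160),(405,362)]
T=[((u+.5)/5.9-.5+250,(v+.5)/5.9-.5+215) for u,v in t]; S=[((u+.5)/5.9-.5+265,(v+.5)/5.9-.5+205) for u,v in s]
f=lambda P:np.concatenate([proj("top",w(P,o))-q for o,q in zip(obj,T)]+[proj("side",w(P,o))-q for o,q in zip(obj,S)])
r=least_squares(f,[.4,0,0]); print("P",r.x.round(4).tolist(),r.fun.round(1).tolist())
P=r.x
im=cv2.cvtColor(cv2.imread("pics/top0.png"),cv2.COLOR_BGR2RGB); si=cv2.cvtColor(cv2.imread("pics/side0.png"),cv2.COLOR_BGR2RGB)
def onpanel(n,u,v,z):
    o,d=ray(n,u,v); R=Rp(P[2]); c=w(P,(0,0,z)); nrm=R[:,2]
    X=o+d*(nrm@(c-o))/(nrm@d); return R.T@(X-w(P,(0,0,0)))*1000
for n,I in(("top",im),("side",si)):
    for c,a in blobs(I,(8,150,180),(18,255,255),4)[0]:
        p=onpanel(n,*c,8); 
        if abs(p[1]+135)<50: print(n,"mark",p.round(1),np.arctan2(-(p[1]+135),p[0]),np.hypot(p[0],p[1]+135),a)
    print(n,"red",[(c.tolist(),a) for c,a in blobs(I,(0,150,120),(5,255,255),6)[0]+blobs(I,(174,150,120),(180,255,255),6)[0]])
# white dot & pointer in top
for u,v in((710,203),(590,214),(635,87)):
    uu,vv=(u+.5)/5.9-.5+250,(v+.5)/5.9-.5+215
    print(onpanel("top",uu,vv,8 if v==87 else 40).round(1))
b,m=blobs(im,(105,120,80),(125,255,255),200); print("blue",b)
E
```

```text
P [0.5667, 0.0429, 0.1398] [-0.3, -0.1, 0.3, 0.1, 0.3, -0.0, -0.3, -0.2, 0.0, -0.2, 0.1, -0.2, 0.3, -0.1, -1.0, 1.0, -0.1, 0.0, 0.3, -0.7]
top mark [  16.5 -165.9    8. ] 1.0809691878480305 34.988685685612126 8
top red [([468.2, 199.1], np.int32(937)), ([417.5, 260.9], np.int32(61)), ([474.7, 280.3], np.int32(65)), ([419.4, 314.8], np.int32(69)), ([473.8, 335.5], np.int32(72))]
side mark [  17.2 -162.1    8. ] 1.0045772109421864 32.1256133095363 9
side red [([446.7, 325.4], np.int32(935)), ([358.9, 318.2], np.int32(53)), ([307.7, 338.5], np.int32(65)), ([373.6, 367.5], np.int32(93)), ([315.9, 388.5], np.int32(87))]
[   2.8 -160.3   40. ]
[  -1.4 -116.    40. ]
[  44.8 -134.7    8. ]
blue [(array([350.6, 118.5]), np.int32(210)), (array([464.8, 143.4]), np.int32(842)), (array([164.1, 275.7]), np.int32(2870))]
```

```bash
cat >> h.py <<'E'
PP=np.array([.5667,.0429,.1398])
def cells(n,I,seeds):
    hsv=cv2.cvtColor(I,cv2.COLOR_RGB2HSV).astype(int); H,S,V=hsv[...,0],hsv[...,1],hsv[...,2]
    red=((H<8)|(H>172))&(S>130)&(V>80); wh=(S<45)&(V>150); out=[]
    for u,v in seeds:
        yy,xx=np.mgrid[:480,:640]; near=(abs(xx-u)<22)&(abs(yy-v)<22)
        m=((red|wh)&near).astype(np.uint8); k,l,s,c=cv2.connectedComponentsWithStats(m,connectivity=8)
        j=1+np.argmax(s[1:,4]); b=l==j
        (cx,cy),_,_=cv2.minAreaRect(np.argwhere(b)[:,::-1].astype(np.float32))
        r=np.argwhere(b&red).mean(0)[::-1]; q=np.argwhere(b&wh).mean(0)[::-1]
        C=onz(n,cx,cy,.0085); D=onz(n,*r,.0085)-onz(n,*q,.0085)
        pts=np.array([onz(n,x,y,.0085)[:2] for y,x in np.argwhere(b)]); L=np.ptp(pts@(D[:2]/np.linalg.norm(D[:2])))
        out.append((C[:2].round(4).tolist(),round(float(np.arctan2(D[1],D[0])),3),round(float(L),4)))
    return out
E
python3 - <<'E'
from h import *
im=cv2.cvtColor(cv2.imread("pics/top0.png"),cv2.COLOR_BGR2RGB); si=cv2.cvtColor(cv2.imread("pics/side0.png"),cv2.COLOR_BGR2RGB)
for o in cells("top",im,[(418,263),(474,283),(420,317),(474,337)]):print(o)
for o in cells("side",si,[(357,321),(304,340),(371,368),(314,391)]):print(o)
# cover
for n,I,(x0,x1,y0,y1) in(("top",im,(120,215,235,315)),("side",si,(220,270,180,225))):
    hsv=cv2.cvtColor(I,cv2.COLOR_RGB2HSV); m=cv2.inRange(hsv,np.array((100,100,50)),np.array((130,255,255)));mm=np.zeros_like(m);mm[y0:y1,x0:x1]=m[y0:y1,x0:x1]
    wm=cv2.inRange(hsv,np.array((0,0,170)),np.array((180,60,255)));ww=np.zeros_like(m);ww[y0:y1,x0:x1]=wm[y0:y1,x0:x1]
    r=cv2.minAreaRect(np.argwhere(ww)[:,::-1].astype(np.float32)); print(n,"handle",r,onz(n,*r[0],.026))
    bx=cv2.boxPoints(r); print([onz(n,*q,.028)[:2].round(4).tolist() for q in bx])
    c=max(cv2.findContours(mm,0,2)[0],key=cv2.contourArea); ap=cv2.approxPolyDP(cv2.convexHull(c),2.5,True)[:,0]; print([(q.tolist(),onz(n,*map(float,q),.006)[:2].round(3).tolist()) for q in ap])
cv2.imwrite("pics/c3.png",np.hstack([cv2.resize(im[235:315,115:215,::-1],(500,400),interpolation=2),cv2.resize(si[180:225,222:268,::-1],(300,400),interpolation=2)]))
E
```

```text
([0.5857, -0.2335], nan, nan)
([0.5603, -0.3678], nan, nan)
([0.4643, -0.2512], nan, nan)
([0.4348, -0.3763], nan, nan)
([0.6022, -0.2203], nan, nan)
([0.4532, -0.2245], -1.031, 0.0807)
([0.5718, -0.3635], -2.754, 0.0449)
([0.4076, -0.3727], -0.018, 0.0661)
top handle ((162.1034698486328, 272.2413635253906), (21.169269561767578, 6.313641548156738), 21.801406860351562) [0.47463432 0.33640216 0.026     ]
[[0.4731, 0.3608], [0.487, 0.3582], [0.4756, 0.311], [0.4618, 0.3137]]
[([139, 244], [0.535, 0.407]), ([205, 269], [0.499, 0.246]), ([191, 302], [0.419, 0.264]), ([179, 306], [0.407, 0.289]), ([130, 286], [0.436, 0.408]), ([125, 274], [0.461, 0.425])]
side handle ((246.0, 196.0), (8.0, 4.0), 90.0) [0.47461235 0.33609965 0.026     ]
[[0.4739, 0.3578], [0.4851, 0.3538], [0.4741, 0.3082], [0.4631, 0.3121]]
[([260, 188], [0.534, 0.404]), ([261, 217], [0.494, 0.24]), ([228, 216], [0.407, 0.277]), ([229, 193], [0.436, 0.405]), ([234, 189], [0.456, 0.425])]h.py:31: RuntimeWarning: Mean of empty slice.
  r=np.argwhere(b&red).mean(0)[::-1]; q=np.argwhere(b&wh).mean(0)[::-1]
  ret = um.true_divide(
```

View pics/c3.png

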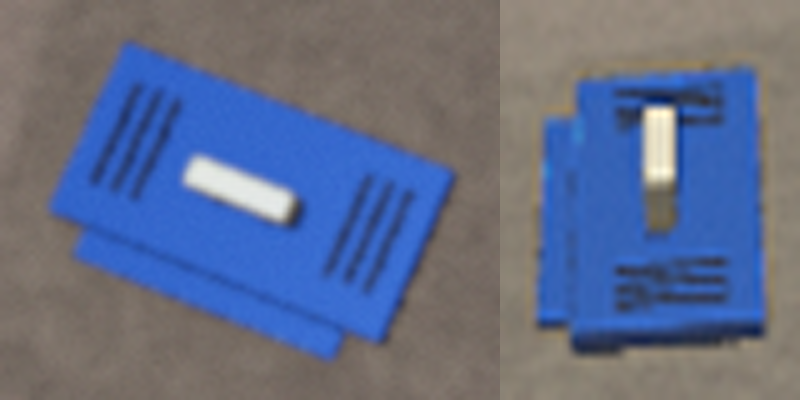

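The crop shows the cover with its handle and its lip toward the robot. Its yaw is about -0.23, with the handle at (0.4745, 0.336). The cell mask took in background, so I'll tighten it.

```bash
sed -i 's/wh=(S<45)&(V>150)/wh=(S<50)\&(V>185)/' h.py
python3 - <<'E'
from h import *
im=cv2.cvtColor(cv2.imread("pics/top0.png"),cv2.COLOR_BGR2RGB); si=cv2.cvtColor(cv2.imread("pics/side0.png"),cv2.COLOR_BGR2RGB)
for o in cells("top",im,[(418,263),(474,283),(420,317),(474,337)]):print(o)
for o in cells("side",si,[(357,321),(304,340),(371,368),(314,391)]):print(o)
for y in(60,20,-20,-60): print(w(PP,(0,y,-11.5)).round(4))
print("dial",w(PP,(0,-135,29)).round(4), "axis",Rp(PP[2])[:,2].round(4))
E
```

```text
([0.5857, -0.2335], nan, nan)
([0.5603, -0.3678], nan, nan)
([0.4643, -0.2512], nan, nan)
([0.4348, -0.3763], nan, nan)
([0.5818, -0.2359], 0.503, 0.0469)
([0.4644, -0.2516], nan, nan)
([0.5593, -0.367], nan, nan)
([0.4295, -0.3792], 0.421, 0.0476)
[0.5613 0.1027 0.0339]
[0.5669 0.0631 0.0339]
[0.5724 0.0235 0.0339]
[ 0.578  -0.0161  0.0339]
dial [ 0.5781 -0.0918  0.073 ] axis [-0.2563 -0.0361  0.9659]h.py:31: RuntimeWarning: Mean of empty slice.
  r=np.argwhere(b&red).mean(0)[::-1]; q=np.argwhere(b&wh).mean(0)[::-1]
  ret = um.true_divide(
```

```bash
python3 - <<'E'
s=open('h.py').read()
s=s.replace("wh=(S<50)&(V>185)","wh=(np.roll(I,0,0).min(2)>140)&(I.max(2)>165)").replace("m=((red|wh)&near).astype(np.uint8); k,l","m0=(red|wh)&near; m=cv2.dilate(m0.astype(np.uint8),np.ones((3,3))); k,l").replace("b=l==j","b=(l==j)&m0").replace("np.roll(I,0,0)","I").replace("j=1+np.argmax(s[1:,4])","j=1+np.argmax([(red&(l==i)).sum() for i in range(1,k)])")
s=s.replace("out.append((C","out.append(((round(cx),round(cy)),C")
open('h.py','w').write(s)
E
python3 - <<'E'
from h import *
im=cv2.cvtColor(cv2.imread("pics/top0.png"),cv2.COLOR_BGR2RGB); si=cv2.cvtColor(cv2.imread("pics/side0.png"),cv2.COLOR_BGR2RGB)
for o in cells("top",im,[(418,263),(474,283),(420,317),(474,337)]):print(o)
for o in cells("side",si,[(357,321),(304,340),(371,368),(314,391)]):print(o)
print(im[268:274,420:426].tolist())
E
```

```text
((419, 265), [0.5782, -0.238], 0.606, 0.0471)
((473, 283), [0.5524, -0.3648], -0.373, 0.0473)
((420, 318), [0.4554, -0.2522], 0.065, 0.0477)
((475, 339), [0.4271, -0.3803], 0.529, 0.0478)Traceback (most recent call last):
  File "<stdin>", line 4, in <module>
  File "h.py", line 33, in cells
    pts=np.array([onz(n,x,y,.0085)[:2] for y,x in np.argwhere(b)]); L=np.ptp(pts@(D[:2]/np.linalg.norm(D[:2])))
                  ~~~^^^^^^^^^^^^^
  File "h.py", line 8, in onz
    o,d=ray(n,u,v); return o+d*(z-o[2])/d[2]
        ~~~^^^^^^^
  File "h.py", line 6, in ray
    K,T=cam(n); d=T[:3,:3]@np.linalg.solve(K,[u,v,1.]); return T[:3,3],d
        ~~~^^^
  File "h.py", line 4, in cam
    m=vision.camera_model(n); return np.array(m["camera_matrix"]),np.array(m["T"])
ValueError: time passes only in moves, steps and waits
```

Top-view cell lengths come to 47 to 48 mm plus a pixel, which fits. All plus ends already point away from the robot. Next is a move planner for the dial.

```bash
cat >> h.py <<'E'
import functools
from scipy.spatial.transform import Rotation as Ro
cam=functools.lru_cache(cam)
def Rt(xdir,zdir):
    z=np.array(zdir,float);z/=np.linalg.norm(z);x=np.array(xdir,float);x-=z*(x@z);x/=np.linalg.norm(x)
    return np.c_[x,np.cross(z,x),z]
def plan(pos,R,st=None):
    s=st or env.get_state(); p,r=s["tcp_pos"],Ro.from_euler("xyz",s["tool_rot"]).as_matrix()
    d=(np.array(pos)-p)/.02; a=Ro.from_matrix(R@r.T).as_rotvec()/np.deg2rad(60)
    print("D",d.round(2),"n>=",np.abs(d).max().round(1),"W",a.round(3),"n>=",(np.linalg.norm(a)/.119).round(1))
def panelR(th): # tool x in panel plane at clockwise angle th from panel +x, pointing into panel
    R=Rp(PP[2]); return Rt(R@[np.cos(th),-np.sin(th),0],-R[:,2])
E
python3 - <<'E'
from h import *
print(w(PP,(0,-135,95)).round(4)); plan(w(PP,(0,-135,95)),panelR(1.476+np.pi))
E
```

```text
[ 0.5612 -0.0942  0.1368]
D [ 16.7  -31.1   -6.31] n>= 31.1 W [ 0.148 -0.215 -0.882] n>= 7.7
```

Request:
{"op": "arm_command", "data": {"deltas": [[[0.52,-0.97,0,0.0074,-0.0108,-0.0441,60],[0.52,-0.97,0,0.0074,-0.0108,-0.0441,60],[0.52,-0.97,0,0.0074,-0.0108,-0.0441,60],[0.52,-0.97,0,0.0074,-0.0108,-0.0441,60],[0.52,-0.97,0,0.0074,-0.0108,-0.0441,60],[0.52,-0.97,0,0.0074,-0.0108,-0.0441,60],[0.52,-0.97,0,0.0074,-0.0108,-0.0441,60],[0.52,-0.97,0,0.0074,-0.0108,-0.0441,60],[0.52,-0.97,0,0.0074,-0.0108,-0.0441,60],[0.52,-0.97,0,0.0074,-0.0108,-0.0441,60],[0.52,-0.97,0,0.0074,-0.0108,-0.0441,60],[0.52,-0.97,0,0.0074,-0.0108,-0.0441,60],[0.52,-0.97,0,0.0074,-0.0108,-0.0441,60],[0.52,-0.97,0,0.0074,-0.0108,-0.0441,60],[0.52,-0.97,0,0.0074,-0.0108,-0.0441,60],[0.52,-0.97,0,0.0074,-0.0108,-0.0441,60],[0.52,-0.97,0,0.0074,-0.0108,-0.0441,60],[0.52,-0.97,0,0.0074,-0.0108,-0.0441,60],[0.52,-0.97,0,0.0074,-0.0108,-0.0441,60],[0.52,-0.97,0,0.0074,-0.0108,-0.0441,60]]]}}

```text
t: 1.77
tcp_pos: [0.4356, 0.1391, 0.2634]
tool_rot: [2.878, 0.025, 1.8]
ft_force: [-0.3, 0.3, 0.6]
finger_gap: 0.0605
grip_force: 0.0
```

Request:
{"op": "arm_command", "data": {"deltas": [[[0.52,-0.97,-0.5,0,0,0,40],[0.52,-0.97,-0.5,0,0,0,40],[0.52,-0.97,-0.5,0,0,0,40],[0.52,-0.97,-0.5,0,0,0,40],[0.52,-0.97,-0.5,0,0,0,40],[0.52,-0.97,-0.5,0,0,0,40],[0.52,-0.97,-0.5,0,0,0,40],[0.52,-0.97,-0.5,0,0,0,40],[0.52,-0.97,-0.5,0,0,0,40],[0.52,-0.97,-0.5,0,0,0,40],[0.52,-0.97,-0.5,0,0,0,40],[0.52,-0.97,-0.5,0,0,0,40],[0,0,0,0,0,0,40],[0,0,0,0,0,0,40],[0,0,0,0,0,0,40]]]}}

```text
t: 3.02
tcp_pos: [0.5597, -0.0922, 0.1434]
tool_rot: [2.879, 0.025, 1.802]
ft_force: [0.4, 1.3, 0.9]
finger_gap: 0.0397
grip_force: 0.0
```

```bash
python3 - <<'E'
from h import *
plan(w(PP,(0,-135,95)),panelR(1.476+np.pi));plan(w(PP,(0,-135,45)),panelR(1.476+np.pi))
E
```

```text
D [ 0.07 -0.1  -0.33] n>= 0.3 W [-0.     0.002  0.   ] n>= 0.0
D [ 0.71 -0.01 -2.75] n>= 2.7 W [-0.     0.002  0.   ] n>= 0.0
```

Request:
{"op": "arm_command", "data": {"deltas": [[[0.18,0,-0.69,0,0,0,40],[0.18,0,-0.69,0,0,0,40],[0.18,0,-0.69,0,0,0,40],[0.17,0,-0.68,0,0,0,40],[0,0,0,0,0,0,40],[0,0,0,0,0,0,5],[0,0,0,0,0,0,5],[0,0,0,0,0,0,5],[0,0,0,0,0,0,5],[0,0,0,0,0,0,5],[0,0,0,0,0,0,5],[0,0,0,0,0,0,5],[0,0,0,0,0,0,5]]], "squeeze": 25}}

```text
t: 4.1
tcp_pos: [0.5753, -0.0928, 0.0899]
tool_rot: [2.876, 0.026, 1.802]
ft_force: [-0.3, 3.2, 6.6]
finger_gap: 0.0119
grip_force: 25.0
```

Request:
{"op": "arm_command", "data": {"deltas": [[[0,0,0,-0.0205,-0.0029,0.0773,5],[0,0,0,-0.0205,-0.0029,0.0773,5],[0,0,0,-0.0205,-0.0029,0.0773,5],[0,0,0,-0.0205,-0.0029,0.0773,5],[0,0,0,-0.0205,-0.0029,0.0773,5],[0,0,0,-0.0205,-0.0029,0.0773,5],[0,0,0,-0.0205,-0.0029,0.0773,5],[0,0,0,-0.0205,-0.0029,0.0773,5],[0,0,0,-0.0205,-0.0029,0.0773,5],[0,0,0,-0.0205,-0.0029,0.0773,5],[0,0,0,-0.0205,-0.0029,0.0773,5],[0,0,0,-0.0205,-0.0029,0.0773,5],[0,0,0,-0.0205,-0.0029,0.0773,5],[0,0,0,-0.0205,-0.0029,0.0773,5],[0,0,0,-0.0205,-0.0029,0.0773,5],[0,0,0,-0.0205,-0.0029,0.0773,5],[0,0,0,0,0,0,5],[0,0,0,0,0,0,5]]]}}

```text
t: 5.6
tcp_pos: [0.5763, -0.0916, 0.0902]
tool_rot: [3.102, 0.264, -3.141]
ft_force: [5.2, 8.9, 4.8]
finger_gap: 0.0122
grip_force: 25.0
```

```bash
cat >> h.py <<'E'
def th():
    s=env.get_state(); R=Rp(PP[2]).T@Ro.from_euler("xyz",s["tool_rot"]).as_matrix(); n=Rp(PP[2])[:,2]
    return np.arctan2(-R[1,0],R[0,0]), s["ft_torque"]@n, s["ft_torque"].round(3), s["ft_force"].round(1)
E
python3 -c "
from h import *
print(th())"
```

```text
(np.float64(-3.0070722694673693), np.float64(0.033995296152156684), array([ 1.369, -0.923,  0.364]), array([5.2, 8.9, 4.8]))
```

Request:
{"op": "arm_command", "data": {"deltas": [[[0,0,0,-0.009,-0.0013,0.034,5],[0,0,0,-0.009,-0.0013,0.034,5],[0,0,0,-0.009,-0.0013,0.034,5],[0,0,0,-0.009,-0.0013,0.034,5],[0,0,0,-0.009,-0.0013,0.034,5],[0,0,0,0,0,0,5],[0,0,0,0,0,0,5]]]}}

```text
t: 6.18
tcp_pos: [0.5762, -0.0915, 0.0902]
tool_rot: [-3.133, 0.267, -2.952]
ft_force: [5.5, 9.1, 4.2]
finger_gap: 0.012
grip_force: 25.0
```

```bash
python3 -c "
from h import *
print(th())"
```

```text
(np.float64(3.0935029250437838), np.float64(-0.46546505147011674), array([ 1.569, -0.924, -0.1  ]), array([5.5, 9.1, 4.2]))
```

The torque step to -0.47 N m shows the dial has reached its stop. Releasing and rising.

Request:
{"op": "arm_command", "data": {"deltas": [[[0,0,0,0.004,0,-0.016,5],[0,0,0,0.004,0,-0.016,5],[0,0,0,0,0,0,40],[0,0,0,0,0,0,40],[0,0,0,0,0,0,40],[0,0,0,0,0,0,40],[-0.17,-0.02,0.64,0,0,0,40],[-0.17,-0.02,0.64,0,0,0,40],[-0.17,-0.02,0.64,0,0,0,40],[0,0,0.8,0,0,0,40],[0,0,0.8,0,0,0,40],[0,0,0,0,0,0,40]]]}}

```text
t: 7.18
tcp_pos: [0.5659, -0.095, 0.1623]
tool_rot: [-3.137, 0.269, -2.986]
ft_force: [1.9, 0.4, 1.0]
finger_gap: 0.0398
grip_force: 0.0
```

```bash
cat >> h.py <<'E'
def cellR(yaw): return Rt([np.cos(yaw+np.pi),np.sin(yaw+np.pi),0],[0,0,-1])
E
python3 - <<'E'
from h import *
im=snap("top","top1")
for o in cells("top",im,[(418,263),(474,283),(420,317),(474,337)]):print(o)
plan((.580,-.237,.1),cellR(.55)); plan((.580,-.237,.033),cellR(.55))
a=cv2.resize(im[215:360,330:500,::-1],None,fx=4,fy=4,interpolation=2); cv2.imwrite("pics/c4.png",a)
E
```

```text
((424, 272), [0.5635, -0.2499], nan, nan)
((473, 283), [0.5524, -0.3648], -0.372, 0.0473)
((419, 319), [0.4553, -0.2516], 0.044, 0.048)
((475, 339), [0.4272, -0.3806], 0.536, 0.0478)
D [ 0.74 -7.12 -3.03] n>= 7.1 W [-0.085  0.242  0.375] n>= 3.8
D [ 0.74 -7.12 -6.38] n>= 7.1 W [-0.085  0.242  0.375] n>= 3.8h.py:31: RuntimeWarning: Mean of empty slice.
  r=np.argwhere(b&red).mean(0)[::-1]; q=np.argwhere(b&wh).mean(0)[::-1]
  ret = um.true_divide(
```

View pics/c4.png

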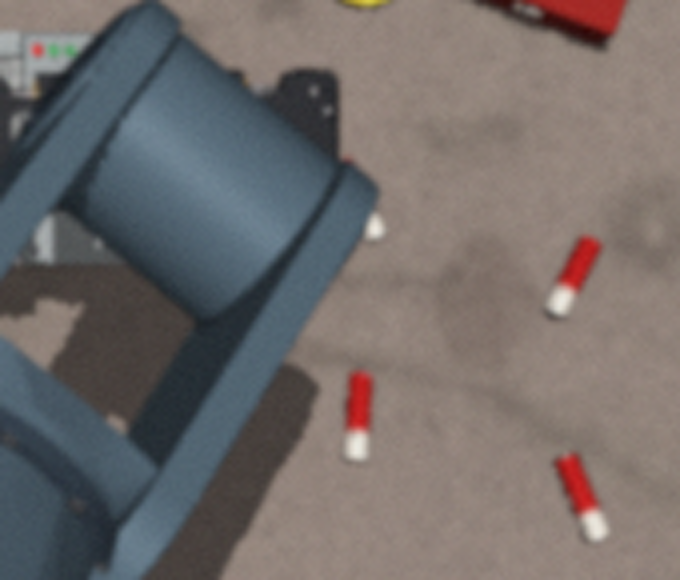

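The crop shows three cells unmoved. Cell 1 is mostly hidden by the arm, but its white end is where it was. I'll pick cell 1.

Request:
{"op": "arm_command", "data": {"deltas": [[[0.09,-0.89,-0.38,-0.0106,0.0302,0.0469,40],[0.09,-0.89,-0.38,-0.0106,0.0302,0.0469,40],[0.09,-0.89,-0.38,-0.0106,0.0302,0.0469,40],[0.09,-0.89,-0.38,-0.0106,0.0302,0.0469,40],[0.09,-0.89,-0.38,-0.0106,0.0302,0.0469,40],[0.09,-0.89,-0.38,-0.0106,0.0302,0.0469,40],[0.09,-0.89,-0.38,-0.0106,0.0302,0.0469,40],[0.09,-0.89,-0.38,-0.0106,0.0302,0.0469,40],[0,0,0,0,0,0,40],[0,0,-0.84,0,0,0,40],[0,0,-0.84,0,0,0,40],[0,0,-0.84,0,0,0,40],[0,0,-0.8,0,0,0,40],[0,0,0,0,0,0,40],[0,0,0,0,0,0,6],[0,0,0,0,0,0,6],[0,0,0,0,0,0,6],[0,0,0,0,0,0,6],[0,0,0,0,0,0,6],[0,0,0,0,0,0,6]]], "squeeze": 20}}

```text
t: 8.9
tcp_pos: [0.5794, -0.2367, 0.0332]
tool_rot: [3.141, -0.001, -2.592]
ft_force: [-0.9, 1.0, 6.1]
finger_gap: 0.014
grip_force: 20.0
```

```bash
python3 - <<'E'
from h import *
plan((.5794,-.2367,.15),cellR(.55));plan(w(PP,(0,-20,60)),panelR(np.pi)); print((w(PP,(0,-20,16))-w(PP,(0,-20,60)))/.02, w(PP,(0,-20,60)))
E
```

```text
D [-0.   -0.    5.84] n>= 5.8 W [ 0.    -0.001  0.   ] n>= 0.0
D [-1.27 12.88  3.49] n>= 12.9 W [ 0.085 -0.238 -0.389] n>= 3.9
[ 0.56384675  0.07934335 -2.12503682] [0.55410926 0.02093121 0.10295555]
```

Request:
{"op": "arm_command", "data": {"deltas": [[[0,0,1,0,0,0,6],[0,0,1,0,0,0,6],[0,0,1,0,0,0,6],[0,0,1,0,0,0,6],[0,0,1,0,0,0,6],[0,0,1,0,0,0,6],[-0.1,0.99,0,0.0065,-0.0183,-0.0299,6],[-0.1,0.99,0,0.0065,-0.0183,-0.0299,6],[-0.1,0.99,0,0.0065,-0.0183,-0.0299,6],[-0.1,0.99,0,0.0065,-0.0183,-0.0299,6],[-0.1,0.99,0,0.0065,-0.0183,-0.0299,6],[-0.1,0.99,0,0.0065,-0.0183,-0.0299,6],[-0.1,0.99,0,0.0065,-0.0183,-0.0299,6],[-0.1,0.99,0,0.0065,-0.0183,-0.0299,6],[-0.1,0.99,0,0.0065,-0.0183,-0.0299,6],[-0.1,0.99,-0.62,0.0065,-0.0183,-0.0299,6],[-0.1,0.99,-0.62,0.0065,-0.0183,-0.0299,6],[-0.1,0.99,-0.62,0.0065,-0.0183,-0.0299,6],[-0.1,0.99,-0.62,0.0065,-0.0183,-0.0299,6],[0,0,0,0,0,0,6]]]}}

```text
t: 10.57
tcp_pos: [0.5493, 0.0244, 0.0994]
tool_rot: [3.137, 0.256, -3.001]
ft_force: [-0.9, 1.1, -1.4]
finger_gap: 0.0141
grip_force: 20.0
```

```bash
python3 - <<'E'
from h import *
plan(w(PP,(0,-20,30)),panelR(np.pi));plan(w(PP,(0,-20,16)),panelR(np.pi));print(env.get_state()["finger_gap"])
si=snap("side","s1"); cv2.imwrite("pics/c5.png",cv2.resize(si[120:340,230:430,::-1],None,fx=2.7,fy=2.7,interpolation=2))
E
```

```text
D [ 0.63 -0.12 -1.27] n>= 1.3 W [-0.003 -0.006 -0.002] n>= 0.1
D [ 0.81 -0.09 -1.95] n>= 1.9 W [-0.003 -0.006 -0.002] n>= 0.1
0.014130506168102155
```

View pics/c5.png

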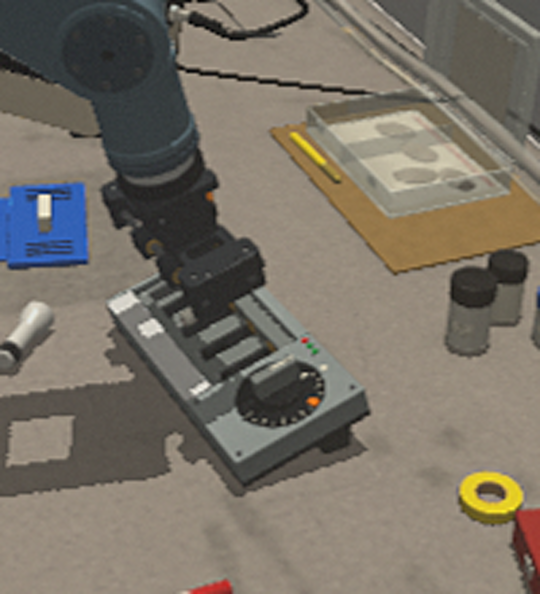

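The picture shows the dial pointing at the white dot and the gripper above the bay. Lowering.

Request:
{"op": "arm_command", "data": {"deltas": [[[0.21,-0.04,-0.42,-0.001,-0.002,-0.0007,6],[0.21,-0.04,-0.42,-0.001,-0.002,-0.0007,6],[0.21,-0.04,-0.42,-0.001,-0.002,-0.0007,6],[0.04,0,-0.17,0,0,0,6],[0.04,0,-0.17,0,0,0,6],[0.04,0,-0.17,0,0,0,6],[0.04,0,-0.16,0,0,0,6],[0,0,0,0,0,0,6],[0,0,0,0,0,0,6]]]}}

```text
t: 11.37
tcp_pos: [0.5694, 0.0179, 0.0642]
tool_rot: [-3.138, 0.267, -3.002]
ft_force: [-0.8, 1.0, 5.0]
finger_gap: 0.0141
grip_force: 20.0
```

```bash
cat >> h.py <<'E'
def inpanel(): 
    s=env.get_state(); return (Rp(PP[2]).T@(s["tcp_pos"]-w(PP,(0,0,0)))*1000).round(1)
E
python3 - <<'E'
from h import *
print(inpanel(),th())
E
```

```text
[  4.2 -25.1  18.8] (np.float64(-3.1409318021807553), np.float64(-0.02230192792188574), array([-0.013,  0.303, -0.015]), array([-0.8,  1. ,  5. ]))
```

```bash
python3 - <<'E'
from h import *
R=Rp(PP[2])
for d in((0,0,5),(-4.2,5.1,0),(0,0,-7)): print((R@np.array(d)/20).round(3))
E
```

```text
[-0.064 -0.009  0.241]
[-0.236  0.224 -0.054]
[ 0.09   0.013 -0.338]
```

Request:
{"op": "arm_command", "data": {"deltas": [[[-0.06,-0.01,0.24,0,0,0,6],[-0.12,0.11,-0.03,0,0,0,6],[-0.12,0.11,-0.03,0,0,0,6],[0,0,0,0,0,0,6],[0,0,0,0,0,0,6],[0.03,0,-0.11,0,0,0,6],[0.03,0,-0.11,0,0,0,6],[0.03,0,-0.11,0,0,0,6],[0,0,0,0,0,0,6],[0,0,0,0,0,0,6],[0,0,0,0,0,0,6]]]}}

```text
t: 12.28
tcp_pos: [0.5643, 0.0229, 0.0606]
tool_rot: [-3.139, 0.266, -3.002]
ft_force: [-0.1, -0.1, -0.8]
finger_gap: 0.0143
grip_force: 20.0
```

```bash
python3 - <<'E'
from h import *
print(inpanel(),th())
E
```

```text
[ -1.  -19.5  16.4] (np.float64(-3.1413815466791957), np.float64(0.023243178402962077), array([-0.035,  0.159,  0.021]), array([-0.1, -0.1, -0.8]))
```

Request:
{"op": "arm_command", "data": {"deltas": [[[0.02,0,-0.08,0,0,0,6],[0,0,0,0,0,0,6],[0,0,0,0,0,0,24],[0,0,0,0,0,0,24],[0,0,0,0,0,0,24],[0,0,0,0,0,0,24],[-0.13,-0.02,0.48,0,0,0,24],[-0.13,-0.02,0.48,0,0,0,24],[-0.13,-0.02,0.48,0,0,0,24],[-0.13,-0.02,0.48,0,0,0,24],[0,0,0.9,0,0,0,24],[0,0,0.9,0,0,0,24],[0,0,0.9,0,0,0,40],[0,0,0,0,0,0,40],[0,0,0,0,0,0,40],[0,0,0,0,0,0,40]]]}}

```text
t: 13.62
tcp_pos: [0.5539, 0.0213, 0.1513]
tool_rot: [-3.139, 0.266, -3.002]
ft_force: [1.0, 0.1, 0.1]
finger_gap: 0.0399
grip_force: 0.0
```

```bash
python3 - <<'E'
from h import *
im=snap("top","top2")
for o in cells("top",im,[(474,283),(420,317),(474,337)]):print(o)
plan((.4553,-.252,.12),cellR(.05)); plan((.4553,-.252,.033),cellR(.05))
E
```

```text
((473, 283), [0.5524, -0.3648], -0.367, 0.0475)
((419, 318), [0.4553, -0.2516], 0.048, 0.0478)
((475, 339), [0.4272, -0.3806], 0.536, 0.0478)
D [ -4.91 -13.67  -1.54] n>= 13.7 W [-0.022  0.252 -0.085] n>= 2.2
D [ -4.91 -13.67  -5.89] n>= 13.7 W [-0.022  0.252 -0.085] n>= 2.2
```

Request:
{"op": "arm_command", "data": {"deltas": [[[-0.35,-0.976,0,-0.0016,0.018,-0.0061,40],[-0.35,-0.976,0,-0.0016,0.018,-0.0061,40],[-0.35,-0.976,0,-0.0016,0.018,-0.0061,40],[-0.35,-0.976,0,-0.0016,0.018,-0.0061,40],[-0.35,-0.976,0,-0.0016,0.018,-0.0061,40],[-0.35,-0.976,0,-0.0016,0.018,-0.0061,40],[-0.35,-0.976,0,-0.0016,0.018,-0.0061,40],[-0.35,-0.976,0,-0.0016,0.018,-0.0061,40],[-0.35,-0.976,0,-0.0016,0.018,-0.0061,40],[-0.35,-0.976,0,-0.0016,0.018,-0.0061,40],[-0.35,-0.976,-0.385,-0.0016,0.018,-0.0061,40],[-0.35,-0.976,-0.385,-0.0016,0.018,-0.0061,40],[-0.35,-0.976,-0.385,-0.0016,0.018,-0.0061,40],[-0.35,-0.976,-0.385,-0.0016,0.018,-0.0061,40],[0,0,0,0,0,0,40],[0,0,-0.87,0,0,0,40],[0,0,-0.87,0,0,0,40],[0,0,-0.87,0,0,0,40],[0,0,-0.87,0,0,0,40],[0,0,-0.87,0,0,0,40]]]}}

```text
t: 15.33
tcp_pos: [0.4559, -0.2508, 0.0322]
tool_rot: [3.142, 0.001, -3.092]
ft_force: [0.1, 0.8, -0.1]
finger_gap: 0.0402
grip_force: 0.0
```

Request:
{"op": "arm_command", "data": {"deltas": [[[0,0,0,0,0,0,40],[0,0,0,0,0,0,6],[0,0,0,0,0,0,6],[0,0,0,0,0,0,6],[0,0,0,0,0,0,6],[0,0,0,0,0,0,6],[0,0,0,0,0,0,6],[0,0,0,0,0,0,6]]]}}

```text
t: 16.0
tcp_pos: [0.457, -0.2524, 0.0348]
tool_rot: [-3.139, 0.003, -3.092]
ft_force: [-0.5, 1.7, 7.2]
finger_gap: 0.0136
grip_force: 20.0
```

```bash
python3 - <<'E'
from h import *
plan(w(PP,(0,20,65)),panelR(np.pi)); print((w(PP,(0,20,16))-w(PP,(0,20,65)))/.02)
E
```

```text
D [ 4.51 15.64  3.65] n>= 15.6 W [ 0.026 -0.246  0.086] n>= 2.2
[ 0.62792024  0.08835964 -2.36651827]
```

The gap is 13.6 mm with an upward push, so the grip is too high on the rounded cell. I'll regrip slightly lower.

Request:
{"op": "arm_command", "data": {"deltas": [[[0,0,0,0,0,0,30],[0,0,0,0,0,0,30],[0,0,-0.1,0,0,0,30],[0,0,0,0,0,0,30],[0,0,0,0,0,0,6],[0,0,0,0,0,0,6],[0,0,0,0,0,0,6],[0,0,0,0,0,0,6],[0,0,0,0,0,0,6],[0,0,0,0,0,0,6]]]}}

```text
t: 16.83
tcp_pos: [0.4563, -0.252, 0.0317]
tool_rot: [-3.14, 0.001, -3.092]
ft_force: [0.0, 0.2, -1.0]
finger_gap: 0.0138
grip_force: 20.0
```

```bash
python3 - <<'E'
from h import *
plan(w(PP,(0,20,65)),panelR(np.pi)); print(env.get_state()["tcp_pos"])
E
```

```text
D [ 4.55 15.62  3.8 ] n>= 15.6 W [ 0.025 -0.248  0.086] n>= 2.2
[ 0.45626742 -0.25196772  0.03168704]
```

Request:
{"op": "arm_command", "data": {"deltas": [[[0,0,1,0,0,0,6],[0,0,1,0,0,0,6],[0,0,1,0,0,0,6],[0,0,1,0,0,0,6],[0,0,1,0,0,0,6],[0.284,0.976,0,0.0017,-0.0165,0.0057,6],[0.284,0.976,0,0.0017,-0.0165,0.0057,6],[0.284,0.976,0,0.0017,-0.0165,0.0057,6],[0.284,0.976,0,0.0017,-0.0165,0.0057,6],[0.284,0.976,0,0.0017,-0.0165,0.0057,6],[0.284,0.976,0,0.0017,-0.0165,0.0057,6],[0.284,0.976,0,0.0017,-0.0165,0.0057,6],[0.284,0.976,0,0.0017,-0.0165,0.0057,6],[0.284,0.976,0,0.0017,-0.0165,0.0057,6],[0.284,0.976,0,0.0017,-0.0165,0.0057,6],[0.284,0.976,0,0.0017,-0.0165,0.0057,6],[0.284,0.976,0,0.0017,-0.0165,0.0057,6],[0.284,0.976,0,0.0017,-0.0165,0.0057,6],[0.284,0.976,0,0.0017,-0.0165,0.0057,6],[0.284,0.976,0,0.0017,-0.0165,0.0057,6]]]}}

```text
t: 18.5
tcp_pos: [0.5416, 0.0418, 0.1318]
tool_rot: [3.141, 0.263, -3.002]
ft_force: [0.8, 0.2, -0.4]
finger_gap: 0.0139
grip_force: 20.0
```

Request:
{"op": "arm_command", "data": {"deltas": [[[0.284,0.976,0,0,0,0,6],[0,0,-0.6,0,0,0,6],[0,0,-0.6,0,0,0,6],[0,0,0,0,0,0,6],[0,0,0,0,0,0,6],[0,0,0,0,0,0,6],[0,0,0,0,0,0,6]]]}}

```text
t: 19.08
tcp_pos: [0.5477, 0.06, 0.1085]
tool_rot: [3.141, 0.263, -3.003]
ft_force: [0.2, -0.8, 0.8]
finger_gap: 0.0144
grip_force: 20.0
```

```bash
python3 - <<'E'
from h import *
print(inpanel(),env.get_state()["finger_gap"]);plan(w(PP,(-2,20,30)),panelR(np.pi)); plan(w(PP,(-2,20,15)),panelR(np.pi))
E
```

```text
[ 0.6 19.6 65.6] 0.014358008698174073
D [ 0.33  0.07 -1.75] n>= 1.8 W [-0.001  0.001  0.001] n>= 0.0
D [ 0.52  0.1  -2.48] n>= 2.5 W [-0.001  0.001  0.001] n>= 0.0
```

Request:
{"op": "arm_command", "data": {"deltas": [[[0.08,0.02,-0.44,0,0,0,6],[0.08,0.02,-0.44,0,0,0,6],[0.08,0.02,-0.44,0,0,0,6],[0.08,0.02,-0.44,0,0,0,6],[0.05,0.01,-0.18,0,0,0,6],[0.05,0.01,-0.18,0,0,0,6],[0.05,0.01,-0.18,0,0,0,6],[0.05,0.01,-0.18,0,0,0,6],[0,0,0,0,0,0,6],[0,0,0,0,0,0,6],[0,0,0,0,0,0,6]]]}}

```text
t: 20.0
tcp_pos: [0.5578, 0.0627, 0.0584]
tool_rot: [3.141, 0.262, -3.002]
ft_force: [0.7, 1.0, -0.5]
finger_gap: 0.0139
grip_force: 20.0
```

```bash
python3 - <<'E'
from h import *
print(inpanel(),th(),env.get_state()["finger_gap"])
E
```

```text
[-2.4 20.9 14.5] (np.float64(-3.1411236421963693), np.float64(0.00204132917415192), array([0.032, 0.14 , 0.016]), array([ 0.7,  1. , -0.5])) 0.013927099997897294
```

Request:
{"op": "arm_command", "data": {"deltas": [[[0.02,0,-0.06,0,0,0,6],[0,0,0,0,0,0,24],[0,0,0,0,0,0,24],[0,0,0,0,0,0,24],[0,0,0,0,0,0,24],[-0.13,-0.02,0.48,0,0,0,24],[-0.13,-0.02,0.48,0,0,0,24],[-0.13,-0.02,0.48,0,0,0,24],[-0.13,-0.02,0.48,0,0,0,24],[0,0,0.9,0,0,0,24],[0,0,0.9,0,0,0,24],[0,0,0.9,0,0,0,40],[0,0,0,0,0,0,40],[0,0,0,0,0,0,40],[0,0,0,0,0,0,40]]]}}

```text
t: 21.25
tcp_pos: [0.5471, 0.0612, 0.1491]
tool_rot: [3.141, 0.262, -3.002]
ft_force: [-0.2, 0.6, -0.4]
finger_gap: 0.0403
grip_force: 0.0
```

```bash
python3 - <<'E'
from h import *
im=snap("top","top3")
for o in cells("top",im,[(474,283),(474,337)]):print(o)
plan((.5524,-.365,.11),cellR(-.37)); plan((.5524,-.365,.031),cellR(-.37))
E
```

```text
((473, 283), [0.5524, -0.3648], -0.363, 0.0473)
((475, 339), [0.4272, -0.3806], 0.533, 0.0478)
D [  0.28 -21.31  -1.92] n>= 21.3 W [ 0.028  0.25  -0.483] n>= 4.6
D [  0.28 -21.31  -5.87] n>= 21.3 W [ 0.028  0.25  -0.483] n>= 4.6
```

Request:
{"op": "arm_command", "data": {"deltas": [[[0.013,-0.97,0,0.0014,0.0125,-0.0242,40],[0.013,-0.97,0,0.0014,0.0125,-0.0242,40],[0.013,-0.97,0,0.0014,0.0125,-0.0242,40],[0.013,-0.97,0,0.0014,0.0125,-0.0242,40],[0.013,-0.97,0,0.0014,0.0125,-0.0242,40],[0.013,-0.97,0,0.0014,0.0125,-0.0242,40],[0.013,-0.97,0,0.0014,0.0125,-0.0242,40],[0.013,-0.97,0,0.0014,0.0125,-0.0242,40],[0.013,-0.97,0,0.0014,0.0125,-0.0242,40],[0.013,-0.97,0,0.0014,0.0125,-0.0242,40],[0.013,-0.97,0,0.0014,0.0125,-0.0242,40],[0.013,-0.97,0,0.0014,0.0125,-0.0242,40],[0.013,-0.97,0,0.0014,0.0125,-0.0242,40],[0.013,-0.97,0,0.0014,0.0125,-0.0242,40],[0.013,-0.97,0,0.0014,0.0125,-0.0242,40],[0.013,-0.97,0,0.0014,0.0125,-0.0242,40],[0.013,-0.97,0,0.0014,0.0125,-0.0242,40],[0.013,-0.97,0,0.0014,0.0125,-0.0242,40],[0.013,-0.97,0,0.0014,0.0125,-0.0242,40],[0.013,-0.97,0,0.0014,0.0125,-0.0242,40]]]}}

```text
t: 22.97
tcp_pos: [0.552, -0.3272, 0.1474]
tool_rot: [3.141, -0.002, 2.77]
ft_force: [-0.1, -0.4, 0.7]
finger_gap: 0.0401
grip_force: 0.0
```

Request:
{"op": "arm_command", "data": {"deltas": [[[0,-0.955,-0.96,0,0,0,40],[0,-0.955,-0.96,0,0,0,40],[0,0,0,0,0,0,40],[0,0,-0.99,0,0,0,40],[0,0,-0.99,0,0,0,40],[0,0,-0.99,0,0,0,40],[0,0,-0.99,0,0,0,40],[0,0,0,0,0,0,40],[0,0,0,0,0,0,40],[0,0,0,0,0,0,6],[0,0,0,0,0,0,6],[0,0,0,0,0,0,6],[0,0,0,0,0,0,6],[0,0,0,0,0,0,6],[0,0,0,0,0,0,6],[0,0,0,0,0,0,6],[0,0,0,0,0,0,6]]]}}

```text
t: 24.38
tcp_pos: [0.5534, -0.3655, 0.033]
tool_rot: [-3.141, 0.003, 2.771]
ft_force: [-0.1, 1.9, 5.7]
finger_gap: 0.0141
grip_force: 20.0
```

```bash
python3 - <<'E'
from h import *
plan(w(PP,(-2,-58,65)),panelR(np.pi)); print(env.get_state()["tcp_pos"])
E
```

```text
D [ 0.14 17.42  3.71] n>= 17.4 W [-0.028 -0.248  0.485] n>= 4.6
[ 0.55341278 -0.36549283  0.03299894]
```

Request:
{"op": "arm_command", "data": {"deltas": [[[0,0,1,0,0,0,6],[0,0,1,0,0,0,6],[0,0,1,0,0,0,6],[0,0,1,0,0,0,6],[0,0,1,0,0,0,6],[0,0,1,0,0,0,6],[0.01,0.968,0,-0.002,-0.0177,0.0346,6],[0.01,0.968,0,-0.002,-0.0177,0.0346,6],[0.01,0.968,0,-0.002,-0.0177,0.0346,6],[0.01,0.968,0,-0.002,-0.0177,0.0346,6],[0.01,0.968,0,-0.002,-0.0177,0.0346,6],[0.01,0.968,0,-0.002,-0.0177,0.0346,6],[0.01,0.968,0,-0.002,-0.0177,0.0346,6],[0.01,0.968,0,-0.002,-0.0177,0.0346,6],[0.01,0.968,0,-0.002,-0.0177,0.0346,6],[0.01,0.968,0,-0.002,-0.0177,0.0346,6],[0.01,0.968,0,-0.002,-0.0177,0.0346,6],[0.01,0.968,0,-0.002,-0.0177,0.0346,6],[0.01,0.968,0,-0.002,-0.0177,0.0346,6],[0.01,0.968,0,-0.002,-0.0177,0.0346,6]]]}}

```text
t: 26.05
tcp_pos: [0.5553, -0.0931, 0.1517]
tool_rot: [3.141, 0.26, -3.0]
ft_force: [-0.3, 0.2, 0.1]
finger_gap: 0.0143
grip_force: 20.0
```

Request:
{"op": "arm_command", "data": {"deltas": [[[0,0.968,0,0,0,0,6],[0,0.968,0,0,0,0,6],[0,0.968,0,0,0,0,6],[0,0.968,0,0,0,0,6],[0,0,-0.76,0,0,0,6],[0,0,-0.76,0,0,0,6],[0,0,-0.76,0,0,0,6],[0,0,0,0,0,0,6],[0,0,0,0,0,0,6],[0,0,0,0,0,0,6],[0,0,0,0,0,0,6]]]}}

```text
t: 26.97
tcp_pos: [0.5563, -0.0169, 0.1073]
tool_rot: [-3.141, 0.261, -3.002]
ft_force: [0.9, -0.1, 0.3]
finger_gap: 0.0141
grip_force: 20.0
```

```bash
python3 - <<'E'
from h import *
print(inpanel(),env.get_state()["finger_gap"]);plan(w(PP,(-2,-58,25.5)),panelR(np.pi))
si=snap("side","s2"); cv2.imwrite("pics/c6.png",cv2.resize(si[200:310,260:380,::-1],None,fx=5,fy=5,interpolation=2))
E
```

```text
[ -1.9 -57.8  65. ] 0.014083596542534868
D [ 0.5   0.06 -1.91] n>= 1.9 W [ 0. -0.  0.] n>= 0.0
```

View pics/c6.png

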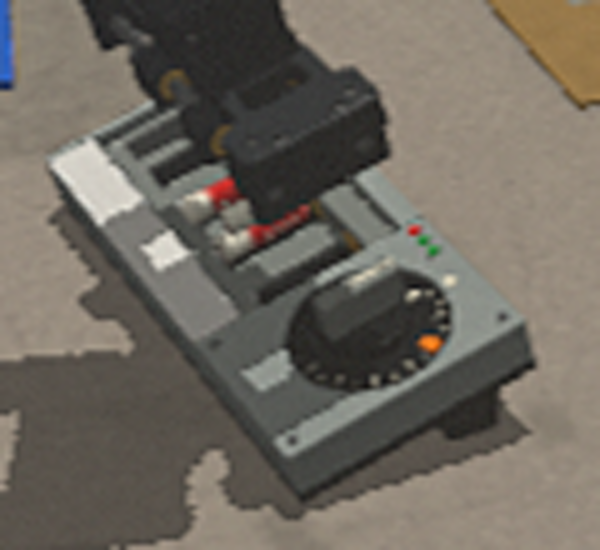

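Two cells lie in the inner lanes. The next cell is held over lane -60.

Request:
{"op": "arm_command", "data": {"deltas": [[[0.1,0.012,-0.38,0,0,0,6],[0.1,0.012,-0.38,0,0,0,6],[0.1,0.012,-0.38,0,0,0,6],[0.1,0.012,-0.38,0,0,0,6],[0.1,0.012,-0.38,0,0,0,6],[0,0,0,0,0,0,6],[0,0,0,0,0,0,6],[0.03,0,-0.1,0,0,0,6],[0.03,0,-0.1,0,0,0,6],[0,0,0,0,0,0,6],[0,0,0,0,0,0,6]]]}}

```text
t: 27.93
tcp_pos: [0.567, -0.0153, 0.0643]
tool_rot: [3.141, 0.26, -3.002]
ft_force: [-0.1, 0.1, 5.5]
finger_gap: 0.0141
grip_force: 20.0
```

```bash
python3 - <<'E'
from h import *
print(inpanel(),th(),env.get_state()["finger_gap"])
E
```

```text
[ -2.6 -57.7  20.7] (np.float64(-3.1414178475972827), np.float64(-0.011072419731254377), array([0.131, 0.129, 0.028]), array([-0.1,  0.1,  5.5])) 0.014128531472201711
```

Request:
{"op": "arm_command", "data": {"deltas": [[[0.03,0,-0.1,0,0,0,6],[0,0,0,0,0,0,6],[0,0,0,0,0,0,6]]]}}

```text
t: 28.18
tcp_pos: [0.5677, -0.0154, 0.0631]
tool_rot: [3.141, 0.26, -3.002]
ft_force: [-5.6, 1.9, 13.8]
finger_gap: 0.0139
grip_force: 20.0
```

```bash
python3 - <<'E'
from h import *
print(inpanel(),th(),env.get_state()["finger_gap"])
E
```

```text
[ -2.2 -57.8  19.4] (np.float64(3.141396991070799), np.float64(-0.04587257603311104), array([0.236, 0.599, 0.038]), array([-5.6,  1.9, 13.8])) 0.013936337378018018
```

The cell is resting on the rib edge, and the finger clears the wall. I'll lift, shift 2.5 mm outward and lower.

Request:
{"op": "arm_command", "data": {"deltas": [[[-0.04,0,0.15,0,0,0,6],[0.017,-0.12,0,0,0,0,6],[0,0,0,0,0,0,6],[0.03,0,-0.12,0,0,0,6],[0.03,0,-0.12,0,0,0,6],[0,0,0,0,0,0,6],[0,0,0,0,0,0,6],[0,0,0,0,0,0,6]]]}}

```text
t: 28.85
tcp_pos: [0.5678, -0.0175, 0.0635]
tool_rot: [3.141, 0.259, -3.001]
ft_force: [-29.7, 3.6, 49.1]
finger_gap: 0.0142
grip_force: 45.5
```

```bash
python3 - <<'E'
from h import *
print(inpanel(),th(),env.get_state()["finger_gap"])
E
```

```text
[ -2.3 -59.9  19.7] (np.float64(3.14035037703452), np.float64(-0.2766950494178812), array([-0.093,  2.64 , -0.213]), array([-29.7,   3.6,  49.1])) 0.014230528922529512
```

Request:
{"op": "arm_command", "data": {"deltas": [[[-0.07,-0.01,0.24,0,0,0,6],[-0.13,-0.02,0.48,0,0,0,6],[-0.26,-0.04,0.9,0,0,0,6],[-0.26,-0.04,0.9,0,0,0,6],[0,0,0.8,0,0,0,6],[0,0,0,0,0,0,6],[0,0,0,0,0,0,6]]]}}

```text
t: 29.43
tcp_pos: [0.5542, -0.0203, 0.1273]
tool_rot: [-3.141, 0.261, -3.002]
ft_force: [0.2, 0.5, -0.4]
finger_gap: 0.0143
grip_force: 20.0
```

```bash
python3 - <<'E'
from h import *
print(inpanel(),th(),env.get_state()["finger_gap"])
a=snap("side","s3")[150:320,240:400,::-1]; 
cv2.imwrite("pics/c7.png",cv2.resize(a,None,fx=3.5,fy=3.5,interpolation=2))
E
```

```text
[  0.9 -60.9  84.9] (np.float64(-3.1414205464858136), np.float64(0.011641065937632504), array([-0.063,  0.137,  0.001]), array([ 0.2,  0.5, -0.4])) 0.014319529632245871
```

View pics/c7.png

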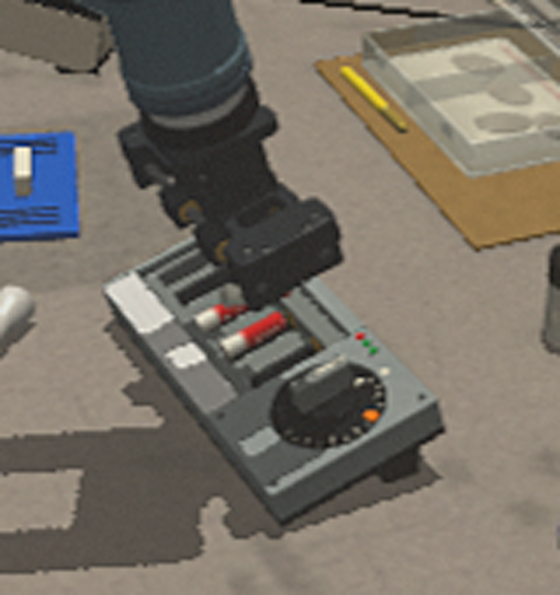

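```bash
python3 - <<'E'
from h import *
f=lambda p:((proj("side",w(PP,p))-[240,150])*3.5).round()
for y in(20,-20): print([f((x,y,z)).tolist() for x,z in((-25,-11.5),(25,-11.5))])
print("held",[f((x,-60.9,53)).tolist() for x in(-25,25)])
print("rawside held",proj("side",w(PP,(0.9,-60.9,53))))
im=cv2.cvtColor(cv2.imread("pics/s3.png"),cv2.COLOR_BGR2RGB); print(blobs(im,(0,150,100),(6,255,255),4)[0],blobs(im,(174,150,100),(180,255,255),4)[0])
E
```

```text
[[200.0, 323.0], [258.0, 291.0]]
[[225.0, 351.0], [284.0, 319.0]]
held [[229.0, 316.0], [292.0, 281.0]]
rawside held [314.71364467 235.12452697]
[(array([257.6,  48.8]), np.int32(5)), (array([303.8, 238.3]), np.int32(12)), (array([314.8, 242.7]), np.int32(42)), (array([342.5, 245.5]), np.int32(4)), (array([446.5, 325.6]), np.int32(956)), (array([316. , 388.7]), np.int32(94))] []
```

Panel-frame force analysis puts the contact about 20 mm outward of the tool, so the outer finger was on the bay's side wall. I'll release a little higher and let the cell drop about 10 mm into the lane.

```bash
python3 - <<'E'
from h import *
plan(w(PP,(-1,-59.2,24.5)),panelR(np.pi))
E
```

```text
D [ 0.71  0.17 -2.89] n>= 2.9 W [-0.    -0.002  0.   ] n>= 0.0
```

Request:
{"op": "arm_command", "data": {"deltas": [[[0.12,0.03,-0.48,0,0,0,6],[0.12,0.03,-0.48,0,0,0,6],[0.12,0.03,-0.48,0,0,0,6],[0.12,0.03,-0.48,0,0,0,6],[0.12,0.03,-0.48,0,0,0,6],[0.12,0.03,-0.48,0,0,0,6],[0,0,0,0,0,0,6],[0,0,0,0,0,0,6],[0,0,0,0,0,0,6]]]}}

```text
t: 30.23
tcp_pos: [0.5683, -0.0164, 0.0691]
tool_rot: [3.141, 0.26, -3.002]
ft_force: [-0.5, -0.2, 0.6]
finger_gap: 0.0145
grip_force: 20.0
```

```bash
python3 - <<'E'
from h import *
print(inpanel(),th(),env.get_state()["finger_gap"])
E
```

```text
[ -0.2 -58.9  25.1] (np.float64(-3.141467011990641), np.float64(-0.06579343541017155), array([ 0.031,  0.078, -0.057]), array([-0.5, -0.2,  0.6])) 0.01451439027981559
```

Request:
{"op": "arm_command", "data": {"deltas": [[[0,0,0,0,0,0,19],[0,0,0,0,0,0,19],[0,0,0,0,0,0,19],[-0.13,-0.02,0.48,0,0,0,20],[-0.13,-0.02,0.48,0,0,0,20],[-0.13,-0.02,0.48,0,0,0,20],[-0.13,-0.02,0.48,0,0,0,20],[0,0,1,0,0,0,20],[0,0,1,0,0,0,20],[0,-1,0.5,0,0,0,40],[0,-1,0,0,0,0,40],[0,-1,0,0,0,0,40],[0,-1,0,0,0,0,40],[0,-1,0,0,0,0,40],[0,-1,0,0,0,0,40],[0,-1,0,0,0,0,40],[0,-1,0,0,0,0,40],[0,0,0,0,0,0,40],[0,0,0,0,0,0,40],[0,0,0,0,0,0,40]]]}}

```text
t: 31.9
tcp_pos: [0.5575, -0.1775, 0.158]
tool_rot: [3.141, 0.26, -3.002]
ft_force: [0.8, 0.2, -0.6]
finger_gap: 0.04
grip_force: 0.0
```

```bash
python3 - <<'E'
from h import *
a=snap("side","s4"); b=snap("top","t4")
cv2.imwrite("pics/c8.png",np.hstack([cv2.resize(a[205:305,260:380,::-1],(480,400),interpolation=2),cv2.resize(b[210:300,245:320,::-1],(320,400),interpolation=2)]))
for o in cells("top",b,[(474,337)]):print(o)
plan((.4272,-.3806,.1),cellR(.5)); plan((.4272,-.3806,.031),cellR(.5))
E
```

```text
((475, 339), [0.4272, -0.3806], 0.533, 0.0478)
D [ -6.52 -10.18  -2.89] n>= 10.2 W [-0.079  0.236  0.341] n>= 3.6
D [ -6.52 -10.18  -6.34] n>= 10.2 W [-0.079  0.236  0.341] n>= 3.6
```

View pics/c8.png

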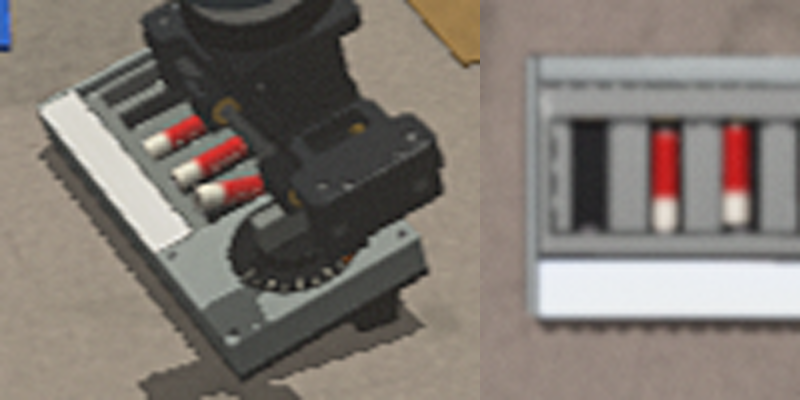

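Three cells now lie in the lanes, and the third dropped into lane -60. Fourth cell next.

Request:
{"op": "arm_command", "data": {"deltas": [[[-0.593,-0.925,-0.263,-0.0072,0.0215,0.031,40],[-0.593,-0.925,-0.263,-0.0072,0.0215,0.031,40],[-0.593,-0.925,-0.263,-0.0072,0.0215,0.031,40],[-0.593,-0.925,-0.263,-0.0072,0.0215,0.031,40],[-0.593,-0.925,-0.263,-0.0072,0.0215,0.031,40],[-0.593,-0.925,-0.263,-0.0072,0.0215,0.031,40],[-0.593,-0.925,-0.263,-0.0072,0.0215,0.031,40],[-0.593,-0.925,-0.263,-0.0072,0.0215,0.031,40],[-0.593,-0.925,-0.263,-0.0072,0.0215,0.031,40],[-0.593,-0.925,-0.263,-0.0072,0.0215,0.031,40],[-0.593,-0.925,-0.263,-0.0072,0.0215,0.031,40],[0,0,0,0,0,0,40],[0,0,-0.86,0,0,0,40],[0,0,-0.86,0,0,0,40],[0,0,-0.86,0,0,0,40],[0,0,-0.86,0,0,0,40],[0,0,0,0,0,0,40],[0,0,0,0,0,0,40]]]}}

```text
t: 33.5
tcp_pos: [0.4274, -0.3798, 0.0304]
tool_rot: [3.14, -0.0, -2.642]
ft_force: [-0.3, 0.5, 0.6]
finger_gap: 0.04
grip_force: 0.0
```

Request:
{"op": "arm_command", "data": {"deltas": [[[0,0,0,0,0,0,6],[0,0,0,0,0,0,6],[0,0,0,0,0,0,6],[0,0,0,0,0,0,6],[0,0,0,0,0,0,6],[0,0,0,0,0,0,6],[0,0,0,0,0,0,6],[0,0,0,0,0,0,6]]]}}

```text
t: 34.17
tcp_pos: [0.4277, -0.3819, 0.0318]
tool_rot: [-3.14, 0.0, -2.643]
ft_force: [-0.0, 1.2, 6.0]
finger_gap: 0.0142
grip_force: 20.0
```

```bash
python3 - <<'E'
from h import *
plan(w(PP,(-1,59.2,70)),panelR(np.pi))
E
```

```text
D [ 5.59 24.04  4.03] n>= 24.0 W [ 0.08  -0.238 -0.341] n>= 3.6
```

Request:
{"op": "arm_command", "data": {"deltas": [[[0,0,1,0,0,0,6],[0,0,1,0,0,0,6],[0,0,1,0,0,0,6],[0,0,1,0,0,0,6],[0,0,1,0,0,0,6],[0,0,1,0,0,0,6],[0.224,0.962,0,0.0057,-0.017,-0.0244,6],[0.224,0.962,0,0.0057,-0.017,-0.0244,6],[0.224,0.962,0,0.0057,-0.017,-0.0244,6],[0.224,0.962,0,0.0057,-0.017,-0.0244,6],[0.224,0.962,0,0.0057,-0.017,-0.0244,6],[0.224,0.962,0,0.0057,-0.017,-0.0244,6],[0.224,0.962,0,0.0057,-0.017,-0.0244,6],[0.224,0.962,0,0.0057,-0.017,-0.0244,6],[0.224,0.962,0,0.0057,-0.017,-0.0244,6],[0.224,0.962,0,0.0057,-0.017,-0.0244,6],[0.224,0.962,0,0.0057,-0.017,-0.0244,6],[0.224,0.962,0,0.0057,-0.017,-0.0244,6],[0.224,0.962,0,0.0057,-0.017,-0.0244,6],[0.224,0.962,0,0.0057,-0.017,-0.0244,6]]]}}

```text
t: 35.83
tcp_pos: [0.4899, -0.1113, 0.1509]
tool_rot: [3.141, 0.262, -3.004]
ft_force: [-0.6, -0.2, -0.8]
finger_gap: 0.0141
grip_force: 20.0
```

Request:
{"op": "arm_command", "data": {"deltas": [[[0.224,0.962,0,0,0,0,6],[0.224,0.962,0,0,0,0,6],[0.224,0.962,0,0,0,0,6],[0.224,0.962,0,0,0,0,6],[0.224,0.962,0,0,0,0,6],[0.224,0.962,0,0,0,0,6],[0.224,0.962,0,0,0,0,6],[0.224,0.962,0,0,0,0,6],[0.224,0.962,0,0,0,0,6],[0.224,0.962,0,0,0,0,6],[0.224,0.962,0,0,0,0,6],[0,0,-0.66,0,0,0,6],[0,0,-0.66,0,0,0,6],[0,0,-0.66,0,0,0,6],[0,0,0,0,0,0,6],[0,0,0,0,0,0,6],[0,0,0,0,0,0,6],[0,0,0,0,0,0,6]]]}}

```text
t: 37.33
tcp_pos: [0.54, 0.0993, 0.1123]
tool_rot: [3.141, 0.263, -3.003]
ft_force: [0.5, 0.3, -0.2]
finger_gap: 0.014
grip_force: 20.0
```

```bash
python3 - <<'E'
from h import *
print(inpanel(),env.get_state()["finger_gap"]);plan(w(PP,(-1,59.2,25)),panelR(np.pi))
E
```

```text
[-0.5 59.6 69.8] 0.013959969961955457
D [ 0.55  0.06 -2.17] n>= 2.2 W [-0.     0.001  0.001] n>= 0.0
```

Request:
{"op": "arm_command", "data": {"deltas": [[[0.11,0.012,-0.434,0,0,0,6],[0.11,0.012,-0.434,0,0,0,6],[0.11,0.012,-0.434,0,0,0,6],[0.11,0.012,-0.434,0,0,0,6],[0.11,0.012,-0.434,0,0,0,6],[0,0,0,0,0,0,6],[0,0,0,0,0,0,6],[0,0,0,0,0,0,6]]]}}

```text
t: 38.0
tcp_pos: [0.5503, 0.1007, 0.0677]
tool_rot: [3.141, 0.261, -3.003]
ft_force: [-0.6, -0.3, -1.3]
finger_gap: 0.0142
grip_force: 20.0
```

```bash
python3 - <<'E'
from h import *
print(inpanel(),th(),env.get_state()["finger_gap"])
E
```

```text
[-2.1 59.6 24. ] (np.float64(-3.140755997265708), np.float64(0.011727668302960646), array([-0.01 ,  0.118,  0.014]), array([-0.6, -0.3, -1.3])) 0.014221349260882291
```

Releasing, then rising and moving off toward the cover.

Request:
{"op": "arm_command", "data": {"deltas": [[[0,0,0,0,0,0,19],[0,0,0,0,0,0,19],[0,0,0,0,0,0,19],[-0.13,-0.02,0.48,0,0,0,20],[-0.13,-0.02,0.48,0,0,0,20],[-0.13,-0.02,0.48,0,0,0,20],[-0.13,-0.02,0.48,0,0,0,20],[0,0,1,0,0,0,20],[0,0,1,0,0,0,20],[0,1,0,0,0,0,40],[0,1,0,0,0,0,40],[0,1,0,0,0,0,40],[0,1,0,0,0,0,40],[0,1,0,0,0,0,40],[0,1,0,0,0,0,40],[0,1,0,0,0,0,40],[0,1,0,0,0,0,40],[0,1,0,0,0,0,40],[0,0,0,0,0,0,40],[0,0,0,0,0,0,40]]]}}

```text
t: 39.67
tcp_pos: [0.5397, 0.2799, 0.1472]
tool_rot: [3.141, 0.262, -3.001]
ft_force: [0.1, -0.5, 0.0]
finger_gap: 0.0398
grip_force: 0.0
```

```bash
python3 - <<'E'
from h import *
a=snap("side","s5"); b=snap("top","t5")
cv2.imwrite("pics/c9.png",np.hstack([cv2.resize(a[205:305,260:380,::-1],(400,333),interpolation=2),cv2.resize(b[210:293,285:385,::-1],(400,333),interpolation=2)]))
plan((.4745,.336,.1),cellR(-.23))
E
```

```text
D [-3.26  2.87 -2.34] n>= 3.3 W [ 0.011  0.251 -0.35 ] n>= 3.6
```

View pics/c9.png

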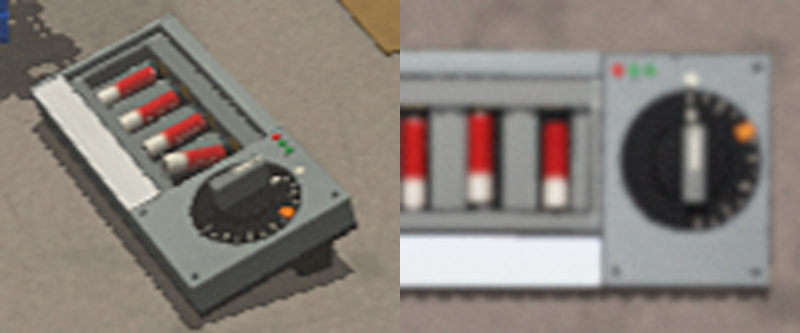

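All four cells lie in their lanes with red up the slope, and the dial is at the white dot. Now the cover.

```bash
cat >> h.py <<'E'
def covR(yaw,pitch): # cover frame axes; tool x along cover y, tool z = -cover z
    c,s=np.cos(yaw),np.sin(yaw); R=np.array([[c,-s,0],[s,c,0],[0,0,1]])@Ro.from_euler("y",-pitch).as_matrix()
    return R, Rt(R[:,1],-R[:,2])
E
python3 - <<'E'
from h import *
plan((.4745,.336,.12),covR(-.23,0)[1])
b=cv2.cvtColor(cv2.imread("pics/t4.png"),cv2.COLOR_BGR2RGB)
hsv=cv2.cvtColor(b,cv2.COLOR_RGB2HSV);m=np.zeros((480,640),np.uint8);m[235:315,120:215]=cv2.inRange(hsv,np.array((0,0,170)),np.array((180,60,255)))[235:315,120:215]
r=cv2.minAreaRect(np.argwhere(m)[:,::-1].astype(np.float32)); print(onz("top",*r[0],.028))
E
```

```text
D [-3.26  2.87 -1.34] n>= 3.3 W [ 0.216  0.198 -1.84 ] n>= 15.7
[0.4740553  0.33553739 0.028     ]
```

Request:
{"op": "arm_command", "data": {"deltas": [[[-0.181,0.159,-0.0744,0.012,0.011,-0.1022,40],[-0.181,0.159,-0.0744,0.012,0.011,-0.1022,40],[-0.181,0.159,-0.0744,0.012,0.011,-0.1022,40],[-0.181,0.159,-0.0744,0.012,0.011,-0.1022,40],[-0.181,0.159,-0.0744,0.012,0.011,-0.1022,40],[-0.181,0.159,-0.0744,0.012,0.011,-0.1022,40],[-0.181,0.159,-0.0744,0.012,0.011,-0.1022,40],[-0.181,0.159,-0.0744,0.012,0.011,-0.1022,40],[-0.181,0.159,-0.0744,0.012,0.011,-0.1022,40],[-0.181,0.159,-0.0744,0.012,0.011,-0.1022,40],[-0.181,0.159,-0.0744,0.012,0.011,-0.1022,40],[-0.181,0.159,-0.0744,0.012,0.011,-0.1022,40],[-0.181,0.159,-0.0744,0.012,0.011,-0.1022,40],[-0.181,0.159,-0.0744,0.012,0.011,-0.1022,40],[-0.181,0.159,-0.0744,0.012,0.011,-0.1022,40],[-0.181,0.159,-0.0744,0.012,0.011,-0.1022,40],[-0.181,0.159,-0.0744,0.012,0.011,-0.1022,40],[-0.181,0.159,-0.0744,0.012,0.011,-0.1022,40],[0,0,0,0,0,0,40],[0,0,0,0,0,0,40]]]}}

```text
t: 41.43
tcp_pos: [0.475, 0.3353, 0.1196]
tool_rot: [3.141, 0.001, 1.343]
ft_force: [-0.0, -0.3, 0.6]
finger_gap: 0.0402
grip_force: 0.0
```

```bash
python3 - <<'E'
from h import *
plan((.4743,.336,.036),covR(-.23,0)[1])
E
```

```text
D [-0.04  0.03 -4.18] n>= 4.2 W [ 0.001  0.    -0.003] n>= 0.0
```

Request:
{"op": "arm_command", "data": {"deltas": [[[0,0,-0.83,0,0,0,40],[0,0,-0.83,0,0,0,40],[0,0,-0.83,0,0,0,40],[0,0,-0.83,0,0,0,40],[0,0,-0.83,0,0,0,40],[0,0,0,0,0,0,40],[0,0,0,0,0,0,40],[0,0,0,0,0,0,6],[0,0,0,0,0,0,6],[0,0,0,0,0,0,6],[0,0,0,0,0,0,6],[0,0,0,0,0,0,6],[0,0,0,0,0,0,6],[0,0,0,0,0,0,6],[0,0,0,0,0,0,6],[0,0,0,0,0,0,6]]], "squeeze": 40}}

```text
t: 42.77
tcp_pos: [0.4751, 0.3365, 0.0371]
tool_rot: [3.141, -0.0, 1.342]
ft_force: [-0.8, -1.0, 5.4]
finger_gap: 0.0137
grip_force: 40.0
```

```bash
cat >> h.py <<'E'
def covtcp(hx,hz,tilt,s,up=0,dy=0):
    Rc,Tt=covR(PP[2],np.deg2rad(15+tilt)); O=w(PP,(hx,dy,hz))+Rc@np.array([.04+s/1000,0,0])
    return O+Rc@np.array([0,.0007,.0371])+[0,0,up/1000],Tt
E
python3 - <<'E'
from h import *
p=covtcp(-39.5,1,20,25,60); print(p[0]); plan(*p)
for a in((20,25,0),(20,0,0),(0,0,0)): print(((covtcp(-39.5,1,*a)[0]-p[0])/.02).round(2))
E
```

```text
[0.56021767 0.04269472 0.16341558]
D [  4.26 -14.69   6.31] n>= 14.7 W [-0.026 -0.585  0.341] n>= 5.7
[ 0.  0. -3.]
[-1.01 -0.14 -3.72]
[-0.15 -0.02 -4.07]
```

Request:
{"op": "arm_command", "data": {"deltas": [[[0,0,1,0,0,0,6],[0,0,1,0,0,0,6],[0,0,1,0,0,0,6],[0,0,1,0,0,0,6],[0,0,1,0,0,0,6],[0.284,-0.979,0.087,-0.0017,-0.039,0.0227,6],[0.284,-0.979,0.087,-0.0017,-0.039,0.0227,6],[0.284,-0.979,0.087,-0.0017,-0.039,0.0227,6],[0.284,-0.979,0.087,-0.0017,-0.039,0.0227,6],[0.284,-0.979,0.087,-0.0017,-0.039,0.0227,6],[0.284,-0.979,0.087,-0.0017,-0.039,0.0227,6],[0.284,-0.979,0.087,-0.0017,-0.039,0.0227,6],[0.284,-0.979,0.087,-0.0017,-0.039,0.0227,6],[0.284,-0.979,0.087,-0.0017,-0.039,0.0227,6],[0.284,-0.979,0.087,-0.0017,-0.039,0.0227,6],[0.284,-0.979,0.087,-0.0017,-0.039,0.0227,6],[0.284,-0.979,0.087,-0.0017,-0.039,0.0227,6],[0.284,-0.979,0.087,-0.0017,-0.039,0.0227,6],[0.284,-0.979,0.087,-0.0017,-0.039,0.0227,6],[0.284,-0.979,0.087,-0.0017,-0.039,0.0227,6]]]}}

```text
t: 44.43
tcp_pos: [0.5591, 0.0431, 0.1621]
tool_rot: [2.533, -0.001, 1.709]
ft_force: [0.9, -0.3, -1.6]
finger_gap: 0.0133
grip_force: 40.0
```

Request:
{"op": "arm_command", "data": {"deltas": [[[0,0,0,0,0,0,6],[0,0,0,0,0,0,6],[0,0,0,0,0,0,6],[0,0,0,0,0,0,6]]]}}

```text
t: 44.77
tcp_pos: [0.5592, 0.0451, 0.1622]
tool_rot: [2.536, -0.002, 1.709]
ft_force: [0.1, 0.1, -0.8]
finger_gap: 0.0138
grip_force: 40.0
```

```bash
python3 - <<'E'
from h import *
plan(*covtcp(-39.5,1,20,25,60)); plan(*covtcp(-39.5,1,20,25,8)); s=env.get_state(); print(s["finger_gap"],s["ft_force"],s["tool_rot"])
a=snap("side","s6")
cv2.imwrite("pics/c10.png",cv2.resize(a[140:310,240:400,::-1],None,fx=3.5,fy=3.5,interpolation=2))
E
```

```text
D [ 0.05 -0.12  0.06] n>= 0.1 W [-0.002 -0.005  0.002] n>= 0.0
D [ 0.05 -0.12 -2.54] n>= 2.5 W [-0.002 -0.005  0.002] n>= 0.0
0.013775184938385934 [ 0.06806915  0.10151507 -0.81453492] [ 2.53564912e+00 -2.42542231e-03  1.70896752e+00]
```

View pics/c10.png

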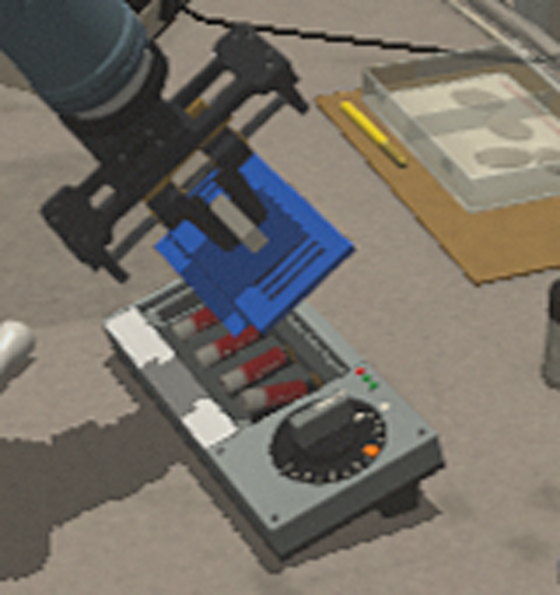

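The cover is held and tilted above the open bay. I'll check its corners against the predicted positions.

```bash
python3 - <<'E'
from h import *
s=env.get_state(); T=Ro.from_euler("xyz",s["tool_rot"]).as_matrix()
Rc=np.c_[-T[:,1],T[:,0],-T[:,2]]
if np.linalg.det(Rc)<0 or Rc[0,0]<0: Rc=np.c_[T[:,1],T[:,0],-T[:,2]]
O=s["tcp_pos"]-Rc@[0,.0007,.0371]; print(Rc.round(2).tolist(),np.linalg.det(Rc))
for p in((45,-83,8),(45,-83,0),(-40,-83,8),(-40,-83,0),(-55,65,3),(-55,-65,3),(45,83,8)): print(p,((proj("side",O+Rc@(np.array(p)/1000))-[240,150])*3.5).round())
a=cv2.cvtColor(cv2.imread("pics/s6.png"),cv2.COLOR_BGR2RGB)
h=cv2.cvtColor(a,cv2.COLOR_RGB2HSV);m=np.zeros((480,640),np.uint8);m[180:260,270:350]=cv2.inRange(h,np.array((100,100,50)),np.array((130,255,255)))[180:260,270:350]
c=max(cv2.findContours(m,0,2)[0],key=cv2.contourArea); print(((cv2.approxPolyDP(cv2.convexHull(c),1.5,True)[:,0]-[240,150])*3.5).tolist())
E
```

```text
[[0.81, -0.14, -0.56], [0.11, 0.99, -0.08], [0.57, 0.0, 0.82]] 0.9999999999999998
(45, -83, 8) [354. 206.]
(45, -83, 0) [360. 213.]
(-40, -83, 8) [261. 293.]
(-40, -83, 0) [267. 300.]
(-55, 65, 3) [155. 209.]
(-55, -65, 3) [236. 299.]
(45, 83, 8) [240. 100.]
[[255.5, 119.0], [350.0, 213.5], [269.5, 290.5], [231.0, 297.5], [154.0, 210.0]]
```

Predicted and seen corners agree to about 1.5 px. Lowering to 8 mm above the start of the slide.

Request:
{"op": "arm_command", "data": {"deltas": [[[0.01,-0.024,-0.51,0,-0.001,0,6],[0.01,-0.024,-0.51,0,-0.001,0,6],[0.01,-0.024,-0.51,0,-0.001,0,6],[0.01,-0.024,-0.51,0,-0.001,0,6],[0.01,-0.024,-0.51,0,-0.001,0,6],[0,0,0,0,0,0,6],[0,0,0,0,0,0,6],[0,0,0,0,0,0,6],[0,0,0,0,0,0,6]]]}}

```text
t: 45.57
tcp_pos: [0.561, 0.042, 0.1122]
tool_rot: [2.528, -0.001, 1.709]
ft_force: [0.7, -0.5, -1.7]
finger_gap: 0.0137
grip_force: 40.0
```

```bash
python3 - <<'E'
from h import *
plan(*covtcp(-39.5,1,20,25)); print(((covtcp(-39.5,1,20,0)[0]-covtcp(-39.5,1,20,25)[0])/.02).round(3));s=env.get_state(); print(s["finger_gap"],s["ft_force"].round(1))
a=snap("side","s7")
cv2.imwrite("pics/c11.png",cv2.resize(a[165:310,250:385,::-1],None,fx=4,fy=4,interpolation=2))
E
```

```text
D [-0.04  0.04 -0.44] n>= 0.4 W [-0.001  0.002  0.002] n>= 0.0
[-1.014 -0.143 -0.717]
0.01365460224921078 [ 0.7 -0.5 -1.7]
```

View pics/c11.png

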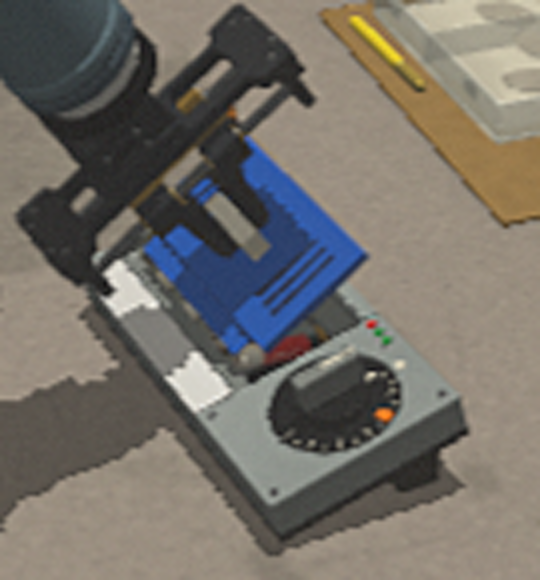

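The lip is just up-slope of the ledge, as planned. Lowering and sliding partway.

Request:
{"op": "arm_command", "data": {"deltas": [[[-0.01,0.01,-0.15,0,0,0,6],[-0.01,0.01,-0.15,0,0,0,6],[-0.01,0.01,-0.14,0,0,0,6],[0,0,0,0,0,0,6],[0,0,0,0,0,0,6],[-0.1,-0.014,-0.072,0,0,0,6],[-0.1,-0.014,-0.072,0,0,0,6],[-0.1,-0.014,-0.072,0,0,0,6],[-0.1,-0.014,-0.072,0,0,0,6],[-0.1,-0.014,-0.072,0,0,0,6],[-0.1,-0.014,-0.072,0,0,0,6],[0,0,0,0,0,0,6],[0,0,0,0,0,0,6],[0,0,0,0,0,0,6]]]}}

```text
t: 46.78
tcp_pos: [0.548, 0.0405, 0.0941]
tool_rot: [2.529, -0.001, 1.708]
ft_force: [0.8, 0.1, -1.1]
finger_gap: 0.0135
grip_force: 40.0
```

```bash
python3 - <<'E'
from h import *
plan(*covtcp(-39.5,1,20,10));plan(*covtcp(-39.5,1,20,0)); s=env.get_state(); print(s["finger_gap"],s["ft_force"].round(1),s["ft_torque"].round(2))
E
```

```text
D [0.   0.02 0.04] n>= 0.0 W [-0.001  0.001  0.002] n>= 0.0
D [-0.4  -0.03 -0.25] n>= 0.4 W [-0.001  0.001  0.002] n>= 0.0
0.013499822228305862 [ 0.8  0.1 -1.1] [-0.16  0.4  -0.01]
```

Request:
{"op": "arm_command", "data": {"deltas": [[[-0.08,-0.006,-0.05,0,0,0,6],[-0.08,-0.006,-0.05,0,0,0,6],[-0.08,-0.006,-0.05,0,0,0,6],[-0.08,-0.006,-0.05,0,0,0,6],[-0.08,-0.006,-0.05,0,0,0,6],[0,0,0,0,0,0,6],[0,0,0,0,0,0,6],[0,0,0,0,0,0,6]]]}}

```text
t: 47.45
tcp_pos: [0.5405, 0.04, 0.0896]
tool_rot: [2.528, -0.001, 1.709]
ft_force: [3.8, 3.0, 1.2]
finger_gap: 0.0138
grip_force: 40.0
```

```bash
python3 - <<'E'
from h import *
plan(*covtcp(-39.5,1,20,0)); s=env.get_state(); print(s["finger_gap"],s["ft_force"].round(1),s["ft_torque"].round(2))
p0=covtcp(-39.5,1,20,0)[0]
for t in(15,10,5,0):
    p=covtcp(-39.5,1 if t else .3,t,0)[0]; print(t,((p-p0)/.02).round(3)); p0=p
print((Rp(PP[2])[:,1]*5/60).round(4))
E
```

```text
D [-0.03 -0.01 -0.02] n>= 0.0 W [-0.001  0.002  0.002] n>= 0.0
0.013818312064471714 [3.8 3.  1.2] [ 0.3  -0.26  0.28]
15 [ 0.228  0.032 -0.06 ]
10 [ 0.222  0.031 -0.08 ]
5 [ 0.214  0.03  -0.099]
0 [ 0.214  0.03  -0.152]
[-0.0116  0.0825  0.    ]
```

The light up-slope push shows the plate edge is home at the ledge. Swinging down the first 10 degrees.

Request:
{"op": "arm_command", "data": {"deltas": [[[0.114,0.016,-0.03,-0.0058,0.0412,0,6],[0.114,0.016,-0.03,-0.0058,0.0412,0,6],[0.111,0.016,-0.04,-0.0058,0.0412,0,6],[0.111,0.016,-0.04,-0.0058,0.0412,0,6],[0,0,0,0,0,0,6],[0,0,0,0,0,0,6],[0,0,0,0,0,0,6]]]}}

```text
t: 48.03
tcp_pos: [0.5486, 0.0414, 0.0858]
tool_rot: [2.703, -0.001, 1.708]
ft_force: [2.0, 1.2, -0.0]
finger_gap: 0.0136
grip_force: 40.0
```

```bash
python3 - <<'E'
from h import *
plan(*covtcp(-39.5,1,10,0)); plan(*covtcp(-39.5,.3,0,0));s=env.get_state(); print(s["finger_gap"],s["ft_force"].round(1),s["ft_torque"].round(2))
E
```

```text
D [ 0.02 -0.01  0.02] n>= 0.0 W [-0.001  0.002  0.002] n>= 0.0
D [ 0.45  0.05 -0.23] n>= 0.4 W [-0.024  0.167  0.002] n>= 1.4
0.013636187820546238 [ 2.   1.2 -0. ] [ 0.15 -0.12  0.17]
```

Request:
{"op": "arm_command", "data": {"deltas": [[[0.112,0.012,-0.05,-0.006,0.0416,0,6],[0.112,0.012,-0.05,-0.006,0.0416,0,6],[0.112,0.012,-0.06,-0.006,0.0416,0,6],[0.112,0.012,-0.06,-0.006,0.0416,0,6],[0,0,0,0,0,0,6],[0,0,0,0,0,0,6],[0,0,0,0,0,0,6]]]}}

```text
t: 48.62
tcp_pos: [0.5567, 0.0425, 0.081]
tool_rot: [2.88, -0.001, 1.709]
ft_force: [0.2, 0.3, -0.8]
finger_gap: 0.0138
grip_force: 40.0
```

```bash
python3 - <<'E'
from h import *
plan(*covtcp(-39.5,.3,0,0));s=env.get_state(); print(s["finger_gap"],s["ft_force"].round(1),s["ft_torque"].round(2))
E
```

```text
D [ 0.04 -0.01  0.01] n>= 0.0 W [-0.001 -0.     0.002] n>= 0.0
0.013813710112483666 [ 0.2  0.3 -0.8] [-0.13  0.23 -0.01]
```

Request:
{"op": "arm_command", "data": {"deltas": [[[0.025,0,-0.06,0,0,0,6],[0.015,0,-0.06,0,0,0,6],[0,0,0,0,0,0,6],[0,0,0,0,0,0,6],[0,0,0,0,0,0,6]]]}}

```text
t: 49.03
tcp_pos: [0.5572, 0.0424, 0.0803]
tool_rot: [2.881, -0.0, 1.709]
ft_force: [-16.0, -1.5, 22.1]
finger_gap: 0.0135
grip_force: 40.0
```

```bash
python3 - <<'E'
from h import *
plan(*covtcp(-39.5,.3,0,0));s=env.get_state(); print(s["finger_gap"],s["ft_force"].round(1),s["ft_torque"].round(2))
E
```

```text
D [ 0.01 -0.    0.05] n>= 0.0 W [-0.    -0.001  0.001] n>= 0.0
0.013510346454916455 [-16.   -1.5  22.1] [-0.11  1.63  0.04]
```

Contact came at the flush height. Releasing and retreating.

Request:
{"op": "arm_command", "data": {"deltas": [[[-0.01,0,0.06,0,0,0,6],[0,0,0,0,0,0,30],[0,0,0,0,0,0,30],[0,0,0,0,0,0,30],[0,0,0,0,0,0,30],[-0.13,-0.02,0.48,0,0,0,30],[-0.13,-0.02,0.48,0,0,0,30],[-0.13,-0.02,0.48,0,0,0,30],[-0.13,-0.02,0.48,0,0,0,30],[0,0,1,0,0,0,30],[0,0,1,0,0,0,30],[0,-1,0,0,0,0.1,30],[0,-1,0,0,0,0.1,30],[0,-1,0,0,0,0.1,30],[0,-1,0,0,0,0.1,30],[0,-1,0,0,0,0.1,30],[0,-1,0,0,0,0.1,30],[0,-1,0,0,0,0.1,30],[0,0,0,0,0,0,30],[0,0,0,0,0,0,30]]]}}

```text
t: 50.7
tcp_pos: [0.5484, -0.0999, 0.1599]
tool_rot: [2.879, 0.001, 2.434]
ft_force: [-0.2, 0.1, -0.2]
finger_gap: 0.0303
grip_force: 0.0
```

```bash
python3 - <<'E'
from h import *
a=snap("side","s8"); b=snap("top","t8")
cv2.imwrite("pics/c12.png",np.hstack([cv2.resize(a[205:305,260:380,::-1],(480,400),interpolation=2),cv2.resize(b[210:300,245:320,::-1],(320,400),interpolation=2)]))
plan(w(PP,(0,-135,85)),panelR(np.pi)); print(env.get_state()["q"].round(2))
E
```

```text
D [ 0.8   0.21 -1.61] n>= 1.6 W [-0.317 -0.174  0.765] n>= 7.1
[-0.53  0.2   1.83  0.29  1.08 -1.53]
```

View pics/c12.png

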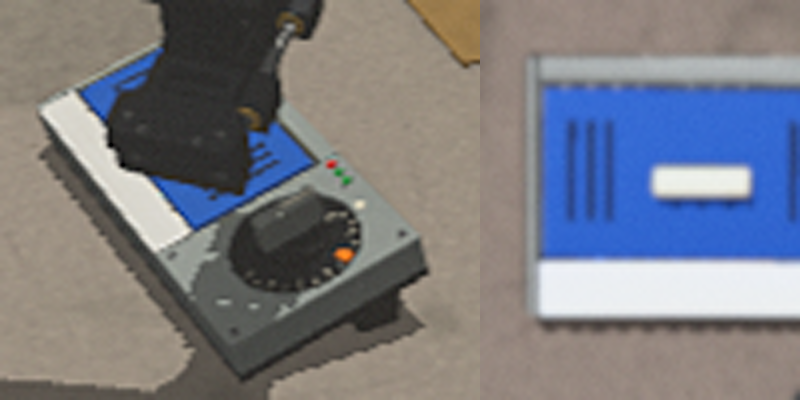

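The cover lies flush in its recess in both views. Now I'll refine the marker angle from the unobstructed pictures.

```bash
python3 - <<'E'
from h import *
def onpanel(n,u,v,z):
    o,d=ray(n,u,v); R=Rp(PP[2]); c=w(PP,(0,0,z)); k=R[:,2]
    return R.T@(o+d*(k@(c-o))/(k@d)-w(PP,(0,0,0)))*1000
for n,f in(("top","top0"),("top","t5"),("side","side0"),("side","s5"),("side","s8"),("side","s3")):
    I=cv2.imread(f"pics/{f}.png")[:,:,::-1].astype(float); c=proj(n,w(PP,(17,-162.5,8)))
    u0,v0=c.round().astype(int); yy,xx=np.mgrid[v0-7:v0+8,u0-7:u0+8]; P=I[v0-7:v0+8,u0-7:u0+8]
    wt=np.clip((P[...,0]-P[...,2])-45,0,None)
    u,v=(wt*xx).sum()/wt.sum(),(wt*yy).sum()/wt.sum()
    p=onpanel(n,u,v,8)
    # disc centre: dark pixels near the axis
    print(f,(u.round(1),v.round(1)),p.round(1),"ang",np.arctan2(-(p[1]+135),p[0]).round(3),"r",np.hypot(p[0],p[1]+135).round(1))
E
```

```text
top0 (np.float64(370.7), np.float64(242.3)) [  15.9 -165.     8. ] ang 1.083 r 34.0
t5 (np.float64(370.7), np.float64(242.3)) [  15.9 -165.     8. ] ang 1.083 r 33.9
side0 (np.float64(345.7), np.float64(268.1)) [  17.1 -162.2    8. ] ang 1.009 r 32.1
s5 (np.float64(345.7), np.float64(268.1)) [  17.1 -162.2    8. ] ang 1.009 r 32.1
s8 (np.float64(345.7), np.float64(268.1)) [  17.1 -162.2    8. ] ang 1.01 r 32.1
s3 (np.float64(345.7), np.float64(268.2)) [  17.  -162.2    8. ] ang 1.011 r 32.1
```

```bash
python3 - <<'E'
from h import *
R=Rp(PP[2])
def onpanel(n,u,v,z):
    o,d=ray(n,u,v); c=w(PP,(0,0,z)); k=R[:,2]
    return R.T@(o+d*(k@(c-o))/(k@d)-w(PP,(0,0,0)))*1000
for n,f,(mu,mv) in(("top","top0",(370.7,242.3)),("top","t5",(370.7,242.3)),("side","side0",(345.7,268.1)),("side","s5",(345.7,268.1))):
    g=cv2.resize(cv2.imread(f"pics/{f}.png",0),None,fx=4,fy=4,interpolation=2)
    u,v=proj(n,w(PP,(0,-135,8)))*4; m=np.zeros_like(g); a=100; u,v=int(u),int(v)
    m[v-a:v+a,u-a:u+a]=(g[v-a:v+a,u-a:u+a]<90)*255
    c=max(cv2.findContours(m,0,1)[0],key=cv2.contourArea); h=cv2.convexHull(c)[:,0]
    pts=np.array([onpanel(n,(x+.5)/4-.5,(y+.5)/4-.5,8)[:2] for x,y in h])
    fun=lambda q:np.hypot(pts[:,0]-q[0],pts[:,1]-q[1])-q[2]
    r=least_squares(fun,[0,-135,38],loss="soft_l1",f_scale=.5); p=onpanel(n,mu,mv,8)
    print(f,r.x.round(2),len(pts),"mark",np.arctan2(-(p[1]-r.x[1]),p[0]-r.x[0]).round(3),np.hypot(p[0]-r.x[0],p[1]-r.x[1]).round(1))
E
```

```text
top0 [  -0.65 -134.9    39.27] 47 mark 1.065 34.4
t5 [  -0.66 -134.91   38.89] 43 mark 1.065 34.4
side0 [  -0.59 -134.15   39.9 ] 31 mark 1.004 33.2
s5 [  -0.57 -134.15   39.84] 37 mark 1.004 33.1
```

Marker angle is about 1.035 rad. Moving over the dial.

Request:
{"op": "arm_command", "data": {"deltas": [[[0.1,0.026,0,-0.0396,-0.0218,0.0956,30],[0.1,0.026,0,-0.0396,-0.0218,0.0956,30],[0.1,0.026,0,-0.0396,-0.0218,0.0956,30],[0.1,0.026,0,-0.0396,-0.0218,0.0956,30],[0.1,0.026,0,-0.0396,-0.0218,0.0956,30],[0.1,0.026,0,-0.0396,-0.0218,0.0956,30],[0.1,0.026,0,-0.0396,-0.0218,0.0956,30],[0.1,0.026,0,-0.0396,-0.0218,0.0956,30],[0,0,-0.54,0,0,0,30],[0,0,-0.54,0,0,0,30],[0,0,-0.53,0,0,0,30],[0,0,0,0,0,0,30],[0,0,0,0,0,0,30],[0,0,0,0,0,0,30]]]}}

```text
t: 51.97
tcp_pos: [0.564, -0.0947, 0.1264]
tool_rot: [3.141, 0.262, -3.002]
ft_force: [0.2, -0.7, -0.2]
finger_gap: 0.0297
grip_force: 0.0
```

```bash
python3 - <<'E'
from h import *
plan(w(PP,(0,-135,45.5)),panelR(np.pi)); print(inpanel())
E
```

```text
D [ 0.49  0.11 -1.87] n>= 1.9 W [-0. -0. -0.] n>= 0.0
[  -0.  -135.8   84.3]
```

Request:
{"op": "arm_command", "data": {"deltas": [[[0.12,0.03,-0.47,0,0,0,30],[0.12,0.03,-0.47,0,0,0,30],[0.12,0.03,-0.47,0,0,0,30],[0.12,0.03,-0.46,0,0,0,30],[0,0,0,0,0,0,30],[0,0,0,0,0,0,5],[0,0,0,0,0,0,5],[0,0,0,0,0,0,5],[0,0,0,0,0,0,5],[0,0,0,0,0,0,5],[0,0,0,0,0,0,5],[0,0,0,0,0,0,5]]], "squeeze": 25}}

```text
t: 52.97
tcp_pos: [0.5738, -0.0917, 0.0897]
tool_rot: [3.142, 0.263, -3.0]
ft_force: [-0.3, 5.4, 1.6]
finger_gap: 0.0121
grip_force: 25.0
```

```bash
python3 - <<'E'
from h import *
print(th(),inpanel(),env.get_state()["finger_gap"])
E
```

```text
(np.float64(3.140004035526575), np.float64(-0.03692934847481852), array([ 0.835, -0.009,  0.183]), array([-0.3,  5.4,  1.6])) [   0.2 -134.3   46.2] 0.012062463558713826
```

Request:
{"op": "arm_command", "data": {"deltas": [[[0,0,0,0.0211,0.003,-0.0796,5],[0,0,0,0.0211,0.003,-0.0796,5],[0,0,0,0.0211,0.003,-0.0796,5],[0,0,0,0.0211,0.003,-0.0796,5],[0,0,0,0.0211,0.003,-0.0796,5],[0,0,0,0.0211,0.003,-0.0796,5],[0,0,0,0.0211,0.003,-0.0796,5],[0,0,0,0.0211,0.003,-0.0796,5],[0,0,0,0.0211,0.003,-0.0796,5],[0,0,0,0.0211,0.003,-0.0796,5],[0,0,0,0.0211,0.003,-0.0796,5],[0,0,0,0.0211,0.003,-0.0796,5],[0,0,0,0,0,0,5],[0,0,0,0,0,0,5],[0,0,0,0,0,0,5]]]}}

```text
t: 54.22
tcp_pos: [0.5742, -0.0906, 0.0898]
tool_rot: [2.914, 0.132, 2.232]
ft_force: [3.5, 10.6, 1.4]
finger_gap: 0.0117
grip_force: 25.0
```

```bash
python3 - <<'E'
from h import *
t=th(); print(t, "dial",t[0]-np.pi, t[0]+np.pi,inpanel(),env.get_state()["finger_gap"])
E
```

```text
(np.float64(-2.107562716411032), np.float64(-0.026735507595499475), array([ 1.631, -0.439,  0.389]), array([ 3.5, 10.6,  1.4])) dial -5.249155370000825 1.0340299371787611 [   0.8 -133.2   46.2] 0.011692070566143277
```

Request:
{"op": "arm_command", "data": {"deltas": [[[0,0,0,0,0,0,30],[0,0,0,0,0,0,30],[0,0,0,0,0,0,30],[0,0,0,0,0,0,30],[-0.13,-0.02,0.48,0,0,0,30],[-0.13,-0.02,0.48,0,0,0,30],[-0.13,-0.02,0.48,0,0,0,30],[0,0,1,0,0,0,30],[0,0,1,0,0,0,30],[0,0,1,0,0,0,30],[-0.3,1,0,0,0,0,30],[-0.3,1,0,0,0,0,30],[-0.3,1,0,0,0,0,30],[-0.3,1,0,0,0,0,30],[-0.3,1,0,0,0,0,30],[-0.3,1,0,0,0,0,30],[-0.3,1,0,0,0,0,30],[-0.3,1,0,0,0,0,30],[-0.3,1,0,0,0,0,30],[-0.3,1,0,0,0,0,30]]]}}

```text
t: 55.88
tcp_pos: [0.5057, 0.1073, 0.1796]
tool_rot: [2.914, 0.134, 2.232]
ft_force: [0.5, 0.5, -0.4]
finger_gap: 0.0297
grip_force: 0.0
```

Request:
{"op": "arm_command", "data": {"deltas": [[[-0.2,1,0,0,0,0,30],[-0.2,1,0,0,0,0,30],[-0.2,1,0,0,0,0,30],[-0.2,1,0,0,0,0,30],[-0.2,1,0,0,0,0,30],[-0.2,1,0,0,0,0,30],[0,0,0,0,0,0,30],[0,0,0,0,0,0,30],[0,0,0,0,0,0,30]]]}}

```text
t: 56.63
tcp_pos: [0.4821, 0.2261, 0.1788]
tool_rot: [2.915, 0.134, 2.232]
ft_force: [0.4, -0.1, -0.5]
finger_gap: 0.0299
grip_force: 0.0
```

```bash
python3 - <<'E'
from h import *
R=Rp(PP[2]); a=snap("side","s9"); b=snap("top","t9")
def onpanel(n,u,v,z):
    o,d=ray(n,u,v); c=w(PP,(0,0,z)); k=R[:,2]
    return R.T@(o+d*(k@(c-o))/(k@d)-w(PP,(0,0,0)))*1000
# rectify dial area of both views: face plane z=8 and bar-top plane z=40
def rect(I,n,z):
    src=np.float32([proj(n,w(PP,q)) for q in((50,-85,z),(50,-185,z),(-50,-185,z),(-50,-85,z))])
    return cv2.warpPerspective(I,cv2.getPerspectiveTransform(src,np.float32([(0,0),(380,0),(380,380),(0,380)])),(380,380),flags=cv2.INTER_CUBIC)
out=np.hstack([rect(b,"top",8),rect(a,"side",8)]); cv2.imwrite("pics/c13.png",out[:,:,::-1])
E
```

```text
(no output)
```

View pics/c13.png

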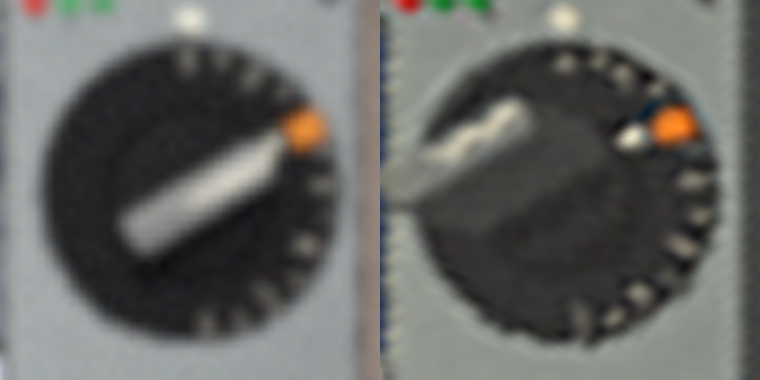

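The dial pointer looks close to the orange marker in both rectified views. I'll measure it, using the picture with the dial at zero as the reference.

```bash
python3 - <<'E'
from h import *
def rect(I,n,z):
    src=np.float32([proj(n,w(PP,q)) for q in((50,-85,z),(50,-185,z),(-50,-185,z),(-50,-85,z))])
    return cv2.warpPerspective(I,cv2.getPerspectiveTransform(src,np.float32([(0,0),(400,0),(400,400),(0,400)])),(400,400),flags=cv2.INTER_CUBIC)
for n,f in(("top","top0"),("top","t5"),("top","t9"),("side","side0"),("side","s5"),("side","s9")):
    I=cv2.imread(f"pics/{f}.png"); r=rect(I,n,40).astype(int)
    yy,xx=np.mgrid[:400,:400]; near=np.hypot(xx-200,yy-200)<100
    sat=r.max(2)-r.min(2)
    for name,m in(("all",(r.min(2)>105)&(sat<50)&near),("white",(r.min(2)>135)&(sat<60)&near)):
        k,l,s,c=cv2.connectedComponentsWithStats(m.astype(np.uint8)); 
        if k<2: continue
        j=min([i for i in range(1,k) if s[i,4]>150],key=lambda i:np.hypot(*(c[i]-200))) 
        p=np.argwhere(l==j)[:,::-1].astype(np.float32); (cx,cy),(ww,hh),_=cv2.minAreaRect(p)
        e,V=np.linalg.eigh(np.cov(p.T)); d=V[:,1]; d=d if d@[np.sin(.8),-np.cos(.8)]>0 else -d
        print(f,name,s[j,4],"c",(round(cx/4-50,1),round(cy/4-50,1)),"mm",round(ww/4),round(hh/4),"ang",round(float(np.arctan2(d[0],-d[1])),3))
E
```

```text
top0 all 6364 c (2.3, -0.5) mm 10 45 ang 1.489
top0 white 3267 c (5.5, -0.5) mm 7 37 ang 1.498
t5 all 6698 c (-0.5, -2.5) mm 44 11 ang 0.002
t5 white 4197 c (-0.6, -1.1) mm 38 8 ang 0.016
t9 all 6961 c (1.8, -1.4) mm 11 45 ang 1.03
t9 white 4503 c (2.2, -2.0) mm 9 43 ang 1.052
side0 all 10957 c (0.8, -9.7) mm 31 40 ang 2.203
side0 white 1813 c (8.4, -0.6) mm 6 24 ang 1.505
s5 all 13403 c (-6.0, -0.9) mm 28 49 ang 0.022
s5 white 1414 c (0.2, -5.1) mm 7 16 ang -0.064
s9 all 11691 c (-4.1, -8.7) mm 31 42 ang 0.543
s9 white 1953 c (6.9, -3.2) mm 7 26 ang 1.011
```

The dial reads 1.03 rad against a marker at about 1.035, and the gripper measured 1.034. The arm is clear, so I'll sign off.

```bash
python3 -c "
from h import *
print(job.sign_off())"
```

```text
the job is handed in; nothing more can be done
None
```

The job is handed in, and the sign-off gave no verdict: the charger was switched off first, all four cells lie in their lanes with red up the slope, the cover is flush, and the dial stands at about 1.03 rad against a marker I measured at 1.00–1.08 rad.

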